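Hang the clamp meters on the turning tree and shut their case

TASK

The clamp meters are back from a job: flip the toggle latch of the black case open, lift the lid, and hang every meter, those in the case and the one left on the bench, by its jaw on the hanger tree, one to each empty arm, turning the tree to bring the empty arms round as you need them. Then shut the lid and flip the latch closed again, and leave the meters already on the tree and the other things on the bench where they are.

Things in the scene. Friction and masses are not known exactly. Their poses are not given: they have to be found in the camera images.
- case: black hard instrument case, fixed to the bench. Outside 190 mm deep (its x) by 300 mm wide (its y); lower shell 50 mm high, lid 45 mm, so 95 mm closed. Origin: centre of the underside; its front (latch side) faces its own -x, hinge along the rear (+x) top edge of the lower shell. Walls 6 mm, padded inner floor 12 mm above the bench. Meters inside lie side by side, jaws towards the hinge, 80 mm apart, their undersides on the padded floor
- lid (a joint): lid of the case, rad: 0 shut, grows as it is lifted, stop at 1.8. The hinge is stiff: the lid stays where it is left, and takes some 10 N at the handle to lift. While the latch is shut the lid lifts by no more than 0.02
- lid_hinge (a point): middle of the hinge axis at the rear top edge of the lower shell (the axis runs along the case's y); with the lid shut the lid's front is 190 mm from it towards the case's -x
- lid_handle (a point): middle of the carry handle on the lid's top: a round black bar 12 mm thick, 100 mm long, parallel to the case's y, its middle line 38 mm above the lid's top, 115 mm in front of the hinge axis and 83 mm above it when shut. Moves with the lid
- latch (a joint): over-centre toggle latch at the middle of the case's front, rad: 0 shut (lever flat up against the lid's front), grows as the lever's free end is pulled outwards and then down, stop at 1.9 (pointing out and a little down). Dead centre near 0.4: below it the spring snaps the lever fully shut, above it spring and weight let it fall fully open; about 2 N at the tip to pass it either way. Its wire bail is clear of the keeper on the lower shell above 1.5
- latch_pivot (a point): middle of the lever's pivot axis (along the case's y), 10 mm in front of the lid's front wall and 8 mm above the rim of the lower shell. Moves with the lid
- latch_tip (a point): middle of the rolled finger lip at the lever's free end: a steel roll 10 mm thick and 30 mm long (along the case's y; the lever itself is 22 mm wide), 41 mm from the pivot (lid shut, latch shut: 10 mm further out from the case than the pivot and 40 mm above it, level with the lid's top). The lid wall is 20 mm behind it. It can be pinched by its ends from above
- rack: turning hanger tree: fixed round foot 85 mm in radius, 16 mm high, with an upright post that turns and carries five steel hanging arms 72 degrees apart. Origin: middle of the foot's underside, on the turning axis. Looking down, anticlockwise: arm 0, arm 1, arm 2 (all empty), then two arms that already carry meters; these must be left there
- tree (a joint): turn of the tree about the vertical, rad, anticlockwise from above positive; at value q arm 0 points along the rack's own x turned by q. Turns without end stops, stays where it is left, 0.07 N m of friction
- knob (a point): middle of the black grip bar on top of the post, on the turning axis 248 mm above the bench: 40 mm along the direction of arm 0, 14 mm across, 34 mm high. Turns with the tree; nothing else is higher than 208 mm
- arm0_bend (a point): arm 0, centre of the bar at its bend, the lowest point outside, 60 mm from the axis, 170 mm above the bench. Arms are 8 mm round bar: from the hub (a disc 40 mm in radius at this height) slightly down to the bend, then up and outwards at 50 degrees for 45 mm to the free tip (89 mm from the axis, 204 mm above the bench). A hung meter's jaw rests in the bend
- arm1_bend (a point): arm 1, centre of the bar at its bend, the lowest point outside, 60 mm from the axis, 170 mm above the bench. Arms are 8 mm round bar: from the hub (a disc 40 mm in radius at this height) slightly down to the bend, then up and outwards at 50 degrees for 45 mm to the free tip (89 mm from the axis, 204 mm above the bench). A hung meter's jaw rests in the bend
- arm2_bend (a point): arm 2, centre of the bar at its bend, the lowest point outside, 60 mm from the axis, 170 mm above the bench. Arms are 8 mm round bar: from the hub (a disc 40 mm in radius at this height) slightly down to the bend, then up and outwards at 50 degrees for 45 mm to the free tip (89 mm from the axis, 204 mm above the bench). A hung meter's jaw rests in the bend
- meter1: clamp meter, lying in the case; 0.12 to 0.24 kg. Origin: centre of the hole of its jaw ring, at half thickness. Jaw ring: octagon of round bar 12 mm thick, hole 31 mm, 59 mm across outside, hole along z. Body block 88 mm long (x from -110 to -22 mm), 44 mm wide (y), 26 mm thick (z from -13 to +13 mm, flat on both sides: it lies either way up). Balance point near x = -54 mm: hold it there across its 44 mm width. None if absent in this run
- meter2: clamp meter, lying in the case; 0.12 to 0.24 kg. Origin: centre of the hole of its jaw ring, at half thickness. Jaw ring: octagon of round bar 12 mm thick, hole 31 mm, 59 mm across outside, hole along z. Body block 88 mm long (x from -110 to -22 mm), 44 mm wide (y), 26 mm thick (z from -13 to +13 mm, flat on both sides: it lies either way up). Balance point near x = -54 mm: hold it there across its 44 mm width. None if absent in this run
- meter3: clamp meter, lying in the case; 0.12 to 0.24 kg. Origin: centre of the hole of its jaw ring, at half thickness. Jaw ring: octagon of round bar 12 mm thick, hole 31 mm, 59 mm across outside, hole along z. Body block 88 mm long (x from -110 to -22 mm), 44 mm wide (y), 26 mm thick (z from -13 to +13 mm, flat on both sides: it lies either way up). Balance point near x = -54 mm: hold it there across its 44 mm width. None if absent in this run
- meter4: clamp meter, lying on the bench between the case and the tree; 0.12 to 0.24 kg. Origin: centre of the hole of its jaw ring, at half thickness. Jaw ring: octagon of round bar 12 mm thick, hole 31 mm, 59 mm across outside, hole along z. Body block 88 mm long (x from -110 to -22 mm), 44 mm wide (y), 26 mm thick (z from -13 to +13 mm, flat on both sides: it lies either way up). Balance point near x = -54 mm: hold it there across its 44 mm width. None if absent in this run
- solder_reel: aluminium reel 58 mm across, 50 mm high, a bystander, origin at the centre of its underside (screwdriver: on its axis)
- screwdriver: screwdriver 160 mm long, a bystander, origin at the centre of its underside (screwdriver: on its axis)
- tape_roll: flat roll of orange tape, 90 mm across, 19 mm high, a bystander, origin at the centre of its underside (screwdriver: on its axis)
- flux_jar: jar 54 mm across, 60 mm high, a bystander, origin at the centre of its underside (screwdriver: on its axis)
- mug: white mug 80 mm across, 95 mm high, a bystander, origin at the centre of its underside (screwdriver: on its axis)
- parts_box: clear box 70 x 100 x 30 mm, a bystander, origin at the centre of its underside (screwdriver: on its axis)
Not all that is in view belongs to the job. Leave any green look-alike of the meter4 alone.

How it is judged:
On the way, in this order (a step that is already met when the one before it is completed fails the run):
1. the toggle latch is flipped open (value of joint latch above 1.6 rad), for 0.2 s.
2. the lid is lifted wide open (value of joint lid above 1.3 rad), for 0.2 s.
At the end, for the whole second after the job is handed in: Each meter present hangs at rest by its jaw in the bend of an empty arm (jaw centre within 30 mm of the bend, body within 0.5 rad of vertical, weight on the tree), one per arm; the tree is still; the lid is shut (under 0.04 rad) and the latch closed (under 0.2 rad) ((distance between meter1 and arm0_bend below 0.03 m or distance between meter1 and arm1_bend below 0.03 m or distance between meter1 and arm2_bend below 0.03 m) and angle between each of meter1, meter2, meter3, meter4's own x axis and vertical below 0.5 rad and linear speed of each of meter1, meter2, meter3, meter4 below 0.05 m/s and contact force between each of meter1, meter2, meter3, meter4 and rack above 0.3 N and (distance between meter2 and arm0_bend below 0.03 m or distance between meter2 and arm1_bend below 0.03 m or distance between meter2 and arm2_bend below 0.03 m) and (distance between meter3 and arm0_bend below 0.03 m or distance between meter3 and arm1_bend below 0.03 m or distance between meter3 and arm2_bend below 0.03 m) and (distance between meter4 and arm0_bend below 0.03 m or distance between meter4 and arm1_bend below 0.03 m or distance between meter4 and arm2_bend below 0.03 m) and distance between meter1 and meter2 above 0.045 m and distance between each of meter1, meter2 and meter3 above 0.045 m and distance between each of meter1, meter2, meter3 and meter4 above 0.045 m and value of joint lid below 0.04 rad and value of joint latch below 0.2 rad and velocity of joint tree between -0.1 and 0.1 rad/s); the robot touches nothing.
It fails at once if another thing on the bench (reel, screwdriver, tape, jar, mug, box) is pushed more than 5 cm (distance of any of solder_reel, screwdriver, tape_roll, flux_jar, mug, parts_box from where it was at the start of the episode above 0.05 m).
Of meter1, meter2, meter3 only 1 to 2 are there at a start; the rules pass over those that are not, and their reading is None.
At some moment in a run one of meter4 may be knocked a few centimetres aside while the robot is not near it.
Once in a run the grip may slacken for a moment while it holds something.
It also fails if it takes over 210 s, if anything falls off the work surface, if the arm or the gripper's body presses on something with over 40 N, if the wrist force passes 120 N, or if a joint passes its speed limit or range.

ROBOT

A 6-joint arm with a two-finger parallel gripper is mounted at the origin on the work surface. World frame = base frame: x ahead of the robot, y to its left, z up, the work surface at z = 0. Lengths are in m, angles in rad, forces in N, time in s.
With the tool pointing down it reaches from about 0.3 to 0.75 m from the base axis. Payload 8.5 kg.
Tool frame: the origin (TCP) lies midway between the tips of the shut fingers; the grasp point (between the pads) lies 19 mm behind it; z points along the fingers, y is the line along which they close (so a half turn about z gives the same grasp; the last joint's range is limited). The gripper opens to 85 mm and grips with 20 to 120 N. Pads are 22 mm wide; open, the fingers measure 114 mm over their backs; the gripper's body (76 mm by 85 mm) begins 54 mm behind the grasp point. The pads swing forward as they close: fully open they stand 13 mm farther back than shut.
Start: joints at [1.04, 0.381, 1.297, -0, 1.464, -0.215], TCP at [0.171, 0.523, 0.231] pointing down, gripper open.
Joint ranges: [-3.11, 3.11], [-0.89, 2.33], [0.22, 2.48], [-1.42, 4.56], [0.17, 2.85], [-2.88, 2.88]. Speed limits (rad/s): [2.39, 2.39, 3.14, 3.14, 3.14, 3.14].

INTERFACE

Orientations are given as a unit quaternion [x, y, z, w].
In Python, from cell import r gives the robot as it stands. The module is installed in compiled form; this text tells all that it offers.
- The arm moves only by the tool carry_out, never from a script. Its argument "increments" is a list of rows, each a list of 3 entries, a list of its own where there are three numbers: the shift along the world's x, y, z in m, then the turn about the world's z in rad, then the closure in counts, from 0 (fully open) to 255 (shut). A call has 1 to 20 rows; each row is the pose to reach, as a shift and turn from the pose commanded when the call began; what a row does not reach only later rows make up. A row lasts 1/10 s, in which the tool goes at most 50 mm and 8.59 degrees, less where a joint would pass 70% of its speed; a pose out of reach is approached as far as the arm can. A call with a gripper value outside its range is refused whole. The fingers move at their own pace and stop on an object; "squeeze" is the grip in N (left out, the last holds). Time passes only in rows, so rows that repeat a pose let the fingers close. It gives the time, the measured TCP pose, the force, the opening and the grip force at its end, in the units of the state.
- r.read_state(): the state, without advancing time (a new reading comes with each control period).
- r.camera(name): name is "scene" or "top"; returns the picture (480x640x3 uint8, blue, green, red); there is no depth.
- r.camera_model(name): a dict with "intrinsics" (3x3 intrinsics, pixels), "xyz" and "orientation" of the camera in the world. Camera axes: x right, y up, looking along -z (the intrinsics and any distortion apply to the point x, -y, -z); pixel columns grow to the right and rows downward; lengths in m; the calibration is good to about 2 mm. A picture is of the moment at which its call begins. camera_model takes no time and is no camera call.
- r.finish_job(): hands the job in; it is judged then, once.
Trained networks look in the newest picture that a camera, given by its name, has taken for a name from the list of things; names that differ only in an ending like _2 or _b are one class to them, and where a whole thing is asked for, a point or a joint stands for the part that bears it (a point fixed in the world has none). Each returns a list of dicts, best first, with "score" (0 to 1); they miss things now and then, are a little off and sometimes report something else, mostly with a low value. They report only what shows in the picture. A call takes as long as a camera call. They do not tell look-alikes from the thing itself.
- r.boxes_of(camera, target): "location" ([column, row] in pixels, amid what is visible of it).
The state is a dict: "time_s": time; "joint_pos": joint angles; "qd": joint speeds; "effort": joint torques, N m; "ee_pos": TCP position; "tool_rot": TCP orientation; "force": force on the tool from outside, world axes, zero at the start; "wrist_torque": the same for the moment, N m; "grip_width": finger opening in m; "grip_force": force on a finger pad.
Only numpy, scipy, OpenCV 4.12 (cv2) and the standard library are available. Lean on these libraries where they do the work, as an engineer would, in place of code of your own. Each camera call takes 0.05 s, during which the arm holds its last target. There are 200 camera calls.

## Working session

There is one attempt and no reset: what is moved stays moved. The work goes in short steps, Python scripts to look and compute and a tool call to move; the robot and the scene stay as the last step left them, time stands still between calls to the robot, and variables do not carry over. Pictures are saved under pics/ and viewed, at most 14 in all, crops included, and the job is handed in when it is done.

Besides the shell and the picture viewer there is one more tool, called after "Emit:" as name([rows], argument=value, ...), one row to a line, values as JSON. carry_out: Moves the arm, as the interface text tells. Its arguments: {"type":"object","properties":{"increments":{"type":"array","items":{"type":"array"}},"squeeze":{"type":"number"}},"required":["increments"]}

```bash
mkdir -p pics; python3 - <<'E'
from cell import r
import cv2
s=r.read_state();print(s['time_s'],s['ee_pos'],s['tool_rot'],s['grip_width'])
for c in("scene","top"):
    cv2.imwrite(f"pics/{c}0.png",r.camera(c))
    m=r.camera_model(c);print(c,m)
    for t in("case","latch_tip","lid_handle","rack","knob","arm0_bend","arm1_bend","arm2_bend","meter4","meter1","lid_hinge","latch_pivot"):
        print(t,[([round(v) for v in d['location']],round(d['score'],2)) for d in r.boxes_of(c,t)][:6])
E
```

```text
0.0 [0.17066109 0.52252571 0.23068929] [ 1.57269898e-01  9.87555363e-01 -7.08701466e-04 -2.86126492e-04] 0.08550514212077241
scene {'intrinsics': array([[450.51086645,   0.        , 323.90308854],
       [  0.        , 450.51086645, 246.0471614 ],
       [  0.        ,   0.        ,   1.        ]]), 'xyz': array([ 0.94350282, -0.43462796,  0.84558806]), 'orientation': array([0.35396041, 0.14184278, 0.34159327, 0.85901495])}
case [([218, 417], 0.82), ([215, 414], 0.61)]
latch_tip [([218, 349], 0.72)]
lid_handle [([217, 412], 0.56)]
rack [([415, 248], 0.65), ([441, 304], 0.53)]
knob []
arm0_bend [([414, 218], 0.67)]
arm1_bend [([414, 220], 0.73)]
arm2_bend [([418, 216], 0.89), ([216, 417], 0.63)]
meter4 [([332, 296], 0.98), ([145, 321], 0.98), ([219, 413], 0.39)]
meter1 [([332, 296], 0.98), ([145, 321], 0.98), ([219, 413], 0.39)]
lid_hinge [([212, 414], 0.97)]
latch_pivot [([215, 419], 0.74), ([217, 348], 0.22)]
top {'intrinsics': array([[502.21938418,   0.        , 313.98906687],
       [  0.        , 502.21938418, 248.97485114],
       [  0.        ,   0.        ,   1.        ]]), 'xyz': array([0.307246  , 0.05020678, 1.21556274]), 'orientation': array([ 0.06220252, -0.05114298, -0.69511387,  0.71437521])}
case [([475, 228], 0.85), ([217, 205], 0.53)]
latch_tip [([448, 262], 0.56)]
lid_handle [([476, 223], 0.94)]
rack [([229, 214], 0.57), ([185, 324], 0.17)]
knob [([218, 212], 0.92)]
arm0_bend [([220, 206], 0.85)]
arm1_bend [([220, 207], 0.76), ([321, 162], 0.27)]
arm2_bend [([216, 208], 0.95)]
meter4 [([461, 363], 0.67), ([321, 250], 0.6), ([219, 206], 0.56)]
meter1 [([461, 363], 0.67), ([321, 250], 0.6), ([219, 206], 0.56)]
lid_hinge [([475, 222], 0.61)]
latch_pivot [([474, 224], 0.68), ([151, 279], 0.16)]
```

View pics/scene0.png

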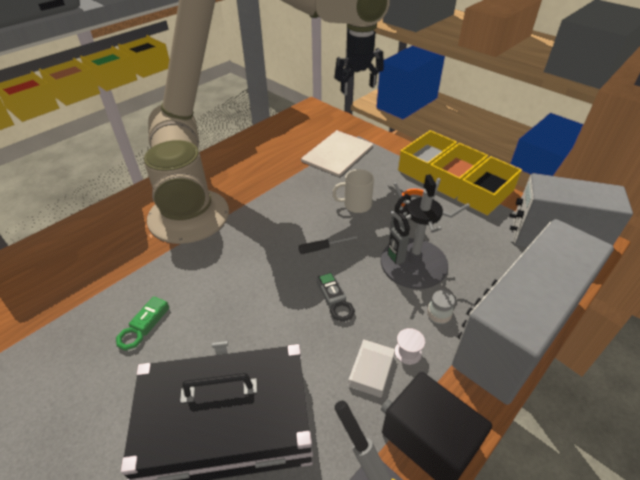

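View pics/top0.png

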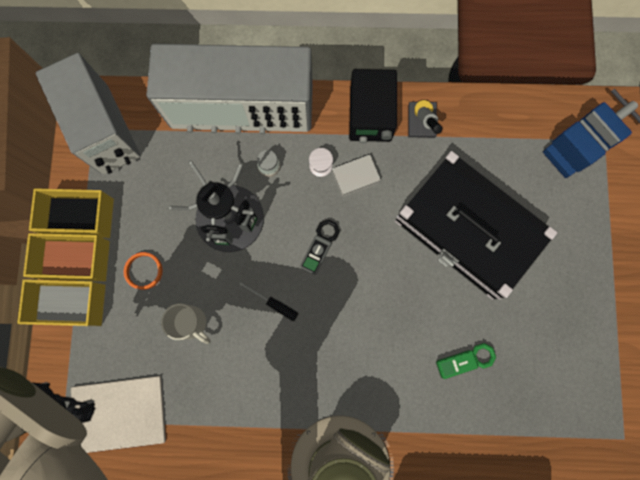

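The scene view shows the meter at (332,296), a green look-alike at (145,321), the case around (218,413), the latch at (220,348) and the tree at (415,240). In the top view the meter is at (321,250), the green look-alike at (461,363), and the empty arm tips at (239,145), (192,162) and (172,207).
The candidates for meter4 are (321,250) grey, (461,363) green, and the hung meters at (245,212) and (215,235). I choose (321,250).

```bash
cat > h.py <<'E'
import numpy as np,cv2
from cell import r
from scipy.spatial.transform import Rotation as R
def cam(c):
    m=r.camera_model(c);return m['intrinsics'],np.array(m['xyz']),R.from_quat(m['orientation']).as_matrix()
def ray(c,uv):
    K,p,M=cam(c);d=np.linalg.inv(K)@[uv[0],uv[1],1];return p,M@(d*[1,-1,-1])
def at(c,uv,z):
    p,d=ray(c,uv);return (p+d*(z-p[2])/d[2])
def pj(c,X):
    K,p,M=cam(c);v=(M.T@(np.array(X,float)-p))*[1,-1,-1];v=K@v;return v[:2]/v[2]
def tri(u1,u2):
    p,d=ray("scene",u1);q,e=ray("top",u2)
    t=np.linalg.lstsq(np.c_[d,-e],q-p,rcond=None)[0];a=p+t[0]*d;b=q+t[1]*e
    return (a+b)/2,np.linalg.norm(a-b)
E
cat > a.py <<'E'
from h import *
np.set_printoptions(precision=4,suppress=True)
C=[at("top",u,.095) for u in((452,156),(406,213),(505,291),(550,233))];print("case",*C,np.mean(C,0))
S=[at("scene",u,.095) for u in((294,350),(143,368),(130,463),(304,439))];print(*S,np.mean(S,0))
print("knob",at("top",(215,198),.27))
print("tips",*[at("top",u,.204) for u in((239,145),(192,162),(172,207))])
print("m4 ring",at("top",(327,230),.013),at("scene",(343,312),.013),"green end",at("top",(312,266),.024))
print("latch",at("top",(448,260),.095),at("scene",(220,346),.095))
t=cv2.imread("pics/top0.png");s=cv2.imread("pics/scene0.png")
def cr(im,x,y,w,h): return cv2.resize(im[y:y+h,x:x+w],(400,300),interpolation=cv2.INTER_CUBIC)
cv2.imwrite("pics/crop1.png",np.vstack([np.hstack([cr(t,150,130,140,105),cr(t,280,200,100,75)]),np.hstack([cr(t,390,150,180,135),cr(s,110,330,210,157)])]))
E
python3 a.py
```

```text
case [ 0.7154 -0.2437  0.095 ] [ 0.577  -0.1371  0.095 ] [ 0.4051 -0.356   0.095 ] [ 0.5389 -0.4613  0.095 ] [ 0.5591 -0.2995  0.095 ]
[ 0.5806 -0.1363  0.095 ] [ 0.4047 -0.3549  0.095 ] [ 0.5396 -0.4583  0.095 ] [ 0.7139 -0.2417  0.095 ] [ 0.5597 -0.2978  0.095 ]
knob [0.5554 0.2625 0.27  ]
tips [0.6894 0.2334 0.204 ] [0.6496 0.3306 0.204 ] [0.5513 0.3657 0.204 ]
m4 ring [0.5493 0.0415 0.013 ] [0.5505 0.0417 0.013 ] green end [0.4585 0.0752 0.024 ]
latch [ 0.4712 -0.231   0.095 ] [ 0.4706 -0.228   0.095 ]
```

View pics/crop1.png

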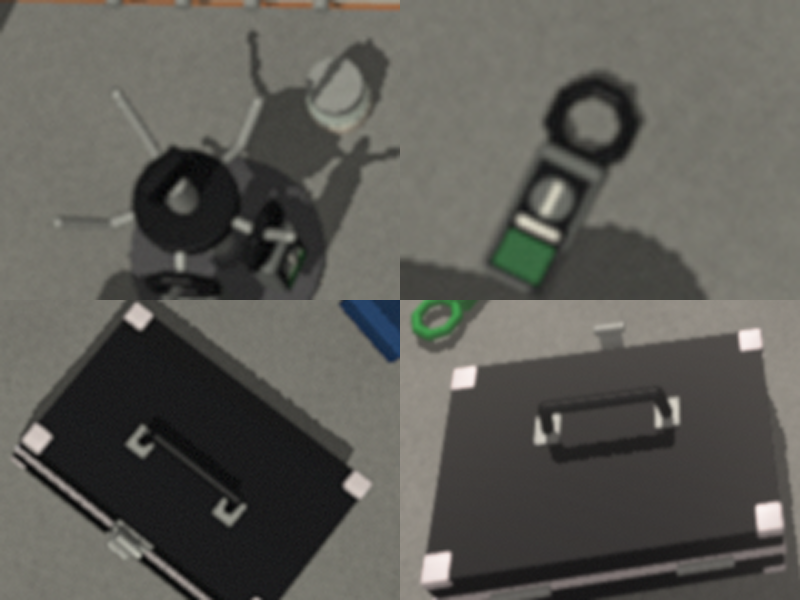

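Crop: top-left is the tree, with real arm tips at top pixels (240,165), (190,162) and (170,208); my earlier (239,145) was a shadow. Top-right is meter4, grey/black with a green label, so the choice holds. Below is the shut case with the latch where the model predicts. I'm moving above the latch.

Emit:
carry_out([
  [[0.298,-0.75,-0.04],-0.351,0],
  [[0.298,-0.75,-0.04],-0.351,0],
  [[0.298,-0.75,-0.04],-0.351,0],
  [[0.298,-0.75,-0.04],-0.351,0],
  [[0.298,-0.75,-0.04],-0.351,0],
  [[0.298,-0.75,-0.04],-0.351,0],
  [[0.298,-0.75,-0.04],-0.351,0],
  [[0.298,-0.75,-0.04],-0.351,0],
  [[0.298,-0.75,-0.04],-0.351,0],
  [[0.298,-0.75,-0.04],-0.351,0],
  [[0.298,-0.75,-0.04],-0.351,0],
  [[0.298,-0.75,-0.04],-0.351,0],
  [[0.298,-0.75,-0.04],-0.351,0],
  [[0.298,-0.75,-0.04],-0.351,0],
  [[0.298,-0.75,-0.04],-0.351,0],
  [[0.298,-0.75,-0.04],-0.351,0],
  [[0.298,-0.75,-0.04],-0.351,0],
  [[0.298,-0.75,-0.04],-0.351,0],
  [[0.298,-0.75,-0.04],-0.351,0],
  [[0.298,-0.75,-0.04],-0.351,0],
])

```text
time_s: 3.3
ee_pos: [0.4685, -0.2258, 0.1917]
tool_rot: [0.327, 0.945, 0.0, 0.0]
force: [-0.5, -0.2, 0.4]
grip_width: 0.0857
grip_force: 0.0
```

```bash
cat > b.py <<'E'
from h import *
from scipy.optimize import least_squares
np.set_printoptions(precision=4,suppress=True)
T=np.array([at("top",u,.204)[:2] for u in((240.3,165),(190.3,162.5),(170.3,207.7))])
f=lambda p:np.concatenate([p[:2]+.089*np.array([np.cos(p[2]+k*1.2566),np.sin(p[2]+k*1.2566)])-T[k] for k in range(3)])
s=least_squares(f,[.56,.27,0]);print(T,"axis,q",s.x,s.fun)
print("hub",at("top",(215.1,200),.19))
print(pj("top",[*s.x[:2],.265]),pj("scene",[*s.x[:2],.265]))
for z in(.024,): print("m4",[at("top",u,z) for u in((329.3,229.5),(310.5,266))])
s=r.read_state();print(s['time_s'],s['ee_pos'],s['tool_rot'],s['force'],s['joint_pos'])
E
python3 b.py
```

```text
[[0.6454 0.2283]
 [0.6484 0.3341]
 [0.5497 0.3692]] axis,q [ 0.5749  0.2835 -0.658 ] [-0.0002  0.0007 -0.     -0.0005  0.0002 -0.0002]
hub [0.5721 0.28   0.19  ]
[205.4806 188.792 ] [430.6019 179.919 ]
m4 [array([0.5485, 0.036 , 0.024 ]), array([0.4584, 0.0788, 0.024 ])]
3.3 [ 0.4685 -0.2258  0.1917] [0.3266 0.9452 0.     0.    ] [-0.5192 -0.1873  0.4325] [-0.6771  0.3621  1.4479  0.0001  1.3315 -1.5825]
```

Emit:
carry_out([
  [[0,0,-0.04],0,0],
  [[0,0,-0.08],0,0],
  [[0,0,-0.1],0,0],
  [[0,0,-0.11],0,0],
  [[0,0,-0.11],0,80],
  [[0,0,-0.11],0,150],
  [[0,0,-0.11],0,200],
  [[0,0,-0.11],0,200],
  [[0,0,-0.11],0,200],
  [[0,0,-0.11],0,200],
  [[0,0,-0.11],0,200],
  [[0,0,-0.11],0,200],
], squeeze=30)

```text
time_s: 4.5
ee_pos: [0.4691, -0.2275, 0.0824]
tool_rot: [0.327, 0.945, -0.0, 0.001]
force: [-0.8, 0.8, 5.8]
grip_width: 0.0291
grip_force: 29.2
```

Emit:
carry_out([
  [[-0.0045,0.0035,-0.002],0,200],
  [[-0.0089,0.007,-0.0047],0,200],
  [[-0.0126,0.01,-0.0083],0,200],
  [[-0.0163,0.0128,-0.0126],0,200],
  [[-0.019,0.015,-0.0175],0,200],
  [[-0.0215,0.0169,-0.0229],0,200],
  [[-0.023,0.018,-0.0285],0,200],
  [[-0.0241,0.019,-0.0347],0,200],
  [[-0.0241,0.019,-0.041],0,200],
  [[-0.0239,0.0188,-0.0469],0,200],
  [[-0.0222,0.0174,-0.0548],0,200],
  [[-0.0222,0.0174,-0.0548],0,200],
  [[-0.0222,0.0174,-0.0548],0,60],
  [[-0.0222,0.0174,-0.0548],0,0],
  [[-0.0222,0.0174,-0.0548],0,0],
  [[-0.0222,0.0174,-0.0548],0,0],
  [[-0.0222,0.0174,-0.01],0,0],
  [[-0.0222,0.0174,0.04],0,0],
  [[-0.0222,0.0174,0.09],0,0],
  [[-0.0222,0.0174,0.12],0,0],
])

```text
time_s: 6.5
ee_pos: [0.4471, -0.2102, 0.2053]
tool_rot: [0.327, 0.945, -0.001, 0.002]
force: [0.1, -1.2, -1.4]
grip_width: 0.0853
grip_force: 0.0
```

```bash
python3 - <<'E'
from h import *
s=r.camera("scene");print(r.read_state()['ee_pos'])
print(r.boxes_of("scene","latch_tip"))
cx=np.array([.786,-.618])
for a in(0,1.9):
    o=.105+.041*np.sin(.245+a);print(a,pj("scene",[*(np.array([.5595,-.2985])-cx*o),.058+.041*np.cos(.245+a)]))
cv2.imwrite("pics/s1.png",cv2.resize(s[280:430,120:320],(800,600)))
E
```

```text
[ 0.44827056 -0.21104881  0.20868799]
[{'location': [226.2, 350.4], 'score': 0.52}, {'location': [314.1, 244.7], 'score': 0.34}, {'location': [414.0, 193.3], 'score': 0.24}]
0 [219.51625083 344.60135428]
1.9 [224.70752654 351.01932885]
```

View pics/s1.png

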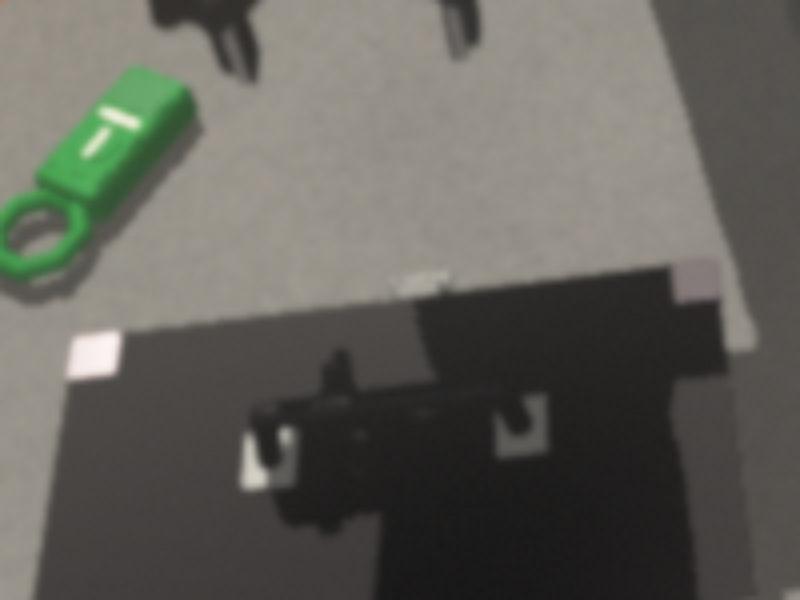

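The lip is now at scene (226,350), matching the open prediction, so the latch is open. The handle is next.

Emit:
carry_out([
  [[0.03,-0.04,0],-1.571,0],
  [[0.07,-0.09,0],-1.571,0],
  [[0.0785,-0.1,0],-1.571,0],
  [[0.0785,-0.1,0],-1.571,0],
  [[0.0785,-0.1,0],-1.571,0],
  [[0.0785,-0.1,0],-1.571,0],
  [[0.0785,-0.1,0],-1.571,0],
  [[0.0785,-0.1,0],-1.571,0],
  [[0.0785,-0.1,0],-1.571,0],
  [[0.0785,-0.1,0],-1.571,0],
  [[0.0785,-0.1,0],-1.571,0],
  [[0.0785,-0.1,0],-1.571,0],
  [[0.0785,-0.1,0],-1.571,0],
  [[0.0785,-0.1,0],-1.571,0],
  [[0.0785,-0.1,0],-1.571,0],
  [[0.0785,-0.1,0],-1.571,0],
  [[0.0785,-0.1,0],-1.571,0],
  [[0.0785,-0.1,0],-1.571,0],
  [[0.0785,-0.1,0],-1.571,0],
  [[0.0785,-0.1,0],-1.571,0],
])

```text
time_s: 8.6
ee_pos: [0.5251, -0.3098, 0.2014]
tool_rot: [0.9, 0.437, 0.0, 0.0]
force: [0.3, 0.1, -0.3]
grip_width: 0.0857
grip_force: 0.0
```

Emit:
carry_out([
  [[0,0,-0.04],0,0],
  [[0,0,-0.07],0,0],
  [[0,0,-0.086],0,0],
  [[0,0,-0.086],0,0],
  [[0,0,-0.086],0,120],
  [[0,0,-0.086],0,200],
  [[0,0,-0.086],0,245],
  [[0,0,-0.086],0,245],
  [[0,0,-0.086],0,245],
  [[0,0,-0.086],0,245],
  [[0,0,-0.086],0,245],
  [[0,0,-0.086],0,245],
], squeeze=60)

```text
time_s: 9.8
ee_pos: [0.5251, -0.3098, 0.1159]
tool_rot: [0.9, 0.437, 0.0, 0.0]
force: [-2.0, 1.1, 6.0]
grip_width: 0.0097
grip_force: 58.5
```

Emit:
carry_out([
  [[0.0035,-0.0027,0.0055],0,245],
  [[0.007,-0.0055,0.0111],0,245],
  [[0.0109,-0.0086,0.0163],0,245],
  [[0.0148,-0.0116,0.0212],0,245],
  [[0.019,-0.015,0.0259],0,245],
  [[0.0233,-0.0184,0.0303],0,245],
  [[0.0279,-0.022,0.0344],0,245],
  [[0.0325,-0.0256,0.0382],0,245],
  [[0.0374,-0.0294,0.0417],0,245],
  [[0.0424,-0.0333,0.045],0,245],
  [[0.0475,-0.0374,0.0478],0,245],
  [[0.0527,-0.0414,0.0504],0,245],
  [[0.058,-0.0456,0.0526],0,245],
  [[0.0633,-0.0497,0.0545],0,245],
  [[0.0687,-0.054,0.056],0,245],
  [[0.0742,-0.0583,0.0573],0,245],
  [[0.0798,-0.0627,0.0582],0,245],
  [[0.0854,-0.0671,0.0587],0,245],
  [[0.0909,-0.0714,0.0588],0,245],
  [[0.0964,-0.0758,0.0586],0,245],
])

```text
time_s: 11.8
ee_pos: [0.6208, -0.3855, 0.1761]
tool_rot: [0.9, 0.437, -0.001, -0.0]
force: [-5.6, 3.3, 10.0]
grip_width: 0.01
grip_force: 63.0
```

Emit:
carry_out([
  [[0.0055,-0.0043,-0.0007],0,245],
  [[0.011,-0.0087,-0.0015],0,245],
  [[0.0164,-0.0129,-0.0027],0,245],
  [[0.0164,-0.0129,-0.0027],0,245],
  [[0.0164,-0.0129,-0.0027],0,195],
  [[0.0164,-0.0129,-0.0027],0,195],
  [[0.0164,-0.0129,-0.0027],0,195],
  [[0.0164,-0.0129,-0.0027],0,195],
  [[0.0164,-0.0129,0.02],0,195],
  [[0.0164,-0.0129,0.06],0,195],
  [[0.01,-0.0079,0.1],0,245],
  [[-0.03,0.02,0.11],0,245],
  [[-0.07,0.05,0.11],0,245],
  [[-0.1,0.08,0.11],0,245],
  [[-0.12,0.1,0.11],0,245],
  [[-0.12,0.1,0.11],0,245],
  [[-0.12,0.1,0.11],0,245],
])

```text
time_s: 13.5
ee_pos: [0.5015, -0.2856, 0.2845]
tool_rot: [0.9, 0.437, 0.0, 0.0]
force: [-0.4, -0.3, -0.5]
grip_width: 0.0032
grip_force: 0.0
```

```bash
python3 - <<'E'
from h import *
s=r.camera("scene");t=r.camera("top");print(r.read_state()['ee_pos'])
for n in("meter1","latch_tip","lid_handle"):print([(d['location'],d['score']) for d in r.boxes_of("scene",n)],[(d['location'],d['score']) for d in r.boxes_of("top",n)])
cv2.imwrite("pics/s2.png",np.hstack([cv2.resize(s[280:480,80:345],(400,302)),cv2.resize(t[120:320,380:645],(400,302))]))
E
```

```text
[ 0.50205713 -0.28629115  0.28364469]
[([331.8, 297.3], 0.82), ([142.5, 323.5], 0.66)] [([443.0, 212.9], 0.74), ([319.2, 247.9], 0.67)]
[([330.8, 297.2], 0.68), ([200.9, 355.6], 0.56)] [([494.8, 202.3], 0.52)]
[([211.3, 423.0], 0.8), ([199.7, 356.2], 0.42)] [([485.2, 167.2], 0.82), ([268.6, 164.9], 0.61)]
```

View pics/s2.png

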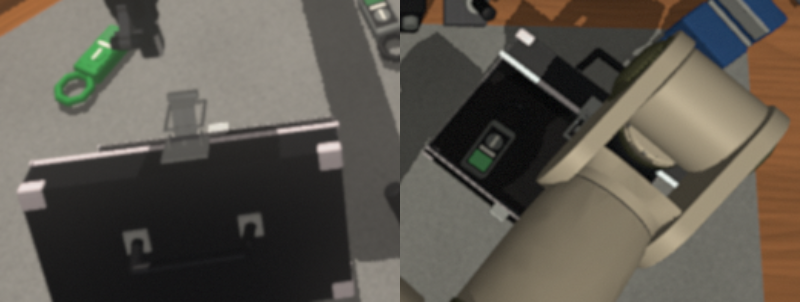

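Emit:
carry_out([
  [[-0.0094,-0.049,0],0,255],
  [[-0.0094,-0.049,-0.04],0,255],
  [[-0.0094,-0.049,-0.079],0,255],
  [[-0.0094,-0.049,-0.079],0,255],
  [[0.002,-0.058,-0.079],0,255],
  [[0.01,-0.064,-0.079],0,255],
  [[0.014,-0.067,-0.079],0,255],
  [[0.018,-0.07,-0.079],0,255],
  [[0.022,-0.0735,-0.079],0,255],
  [[0.026,-0.0765,-0.078],0,255],
  [[0.03,-0.08,-0.076],0,255],
  [[0.034,-0.083,-0.075],0,255],
  [[0.038,-0.086,-0.073],0,255],
  [[0.041,-0.0885,-0.071],0,255],
  [[0.044,-0.091,-0.07],0,255],
  [[0.044,-0.091,-0.07],0,255],
  [[0.044,-0.091,-0.07],0,255],
], squeeze=20)

```text
time_s: 15.6
ee_pos: [0.5458, -0.3768, 0.214]
tool_rot: [0.9, 0.437, 0.0, 0.0]
force: [-0.1, 0.4, 0.6]
grip_width: -0.0004
grip_force: 0.2
```

```bash
cat > lid.py <<'E'
from h import *
from scipy.optimize import brentq
# lid angle from the pixel of the handle's middle in a camera
C=np.array([.5595,-.2985]);cx=np.array([.786,-.618]);cy=np.array([.618,.786])
def lp(a,b,y,th):  # a: in front of hinge, b: above it, in lid frame
    x=.095-a*np.cos(th)+b*np.sin(th);z=.05+a*np.sin(th)+b*np.cos(th)
    return [*(C+cx*x+cy*y),z]
E
python3 - <<'E'
from lid import *
s=r.camera("scene");t=r.camera("top");print(r.read_state()['ee_pos'],r.read_state()['force'])
for th in(1.2,1.3,1.4,1.5):print(th,*[pj("scene",lp(.19,.0,y,th)).round(0) for y in(-.15,.15)],*[pj("scene",lp(.19,.045,y,th)).round(0) for y in(-.15,.15)],pj("scene",lp(.115,.083,0,th)).round(0),'top',*[pj("top",lp(.19,.0,y,th)).round(0) for y in(-.15,.15)],*[pj("top",lp(.19,.045,y,th)).round(0) for y in(-.15,.15)])
cv2.imwrite("pics/s3.png",np.hstack([cv2.resize(s[320:480,80:320],(400,267)),cv2.resize(t[120:280,380:620],(400,267))]))
E
```

```text
[ 0.54562543 -0.3768596   0.21399714] [ 0.24365377  0.7838947  -0.2504465 ]
1.2 [100. 391.] [303. 364.] [ 90. 414.] [306. 384.] [206. 459.] top [567. 245.] [446. 153.] [583. 228.] [461. 135.]
1.3 [ 96. 401.] [304. 373.] [ 86. 427.] [308. 396.] [206. 470.] top [573. 238.] [452. 146.] [589. 220.] [467. 128.]
1.4 [ 92. 412.] [306. 383.] [ 83. 442.] [309. 409.] [207. 482.] top [580. 230.] [458. 138.] [595. 213.] [472. 121.]
1.5 [ 88. 425.] [307. 394.] [ 80. 458.] [311. 424.] [207. 493.] top [586. 223.] [464. 131.] [600. 206.] [478. 114.]
```

View pics/s3.png

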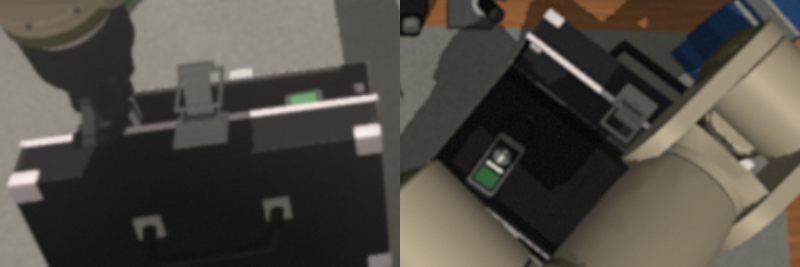

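Rim corners at scene (307,379) and top (456,142) give a lid angle of about 1.35, so the lid is wide open. One meter shows at top (437,218). I'm backing out to see the rest.

Emit:
carry_out([
  [[-0.03,0.02,0],0,255],
  [[-0.06,0.04,0.03],0,200],
  [[-0.1,0.04,0.07],-0.15,100],
  [[-0.145,0.02,0.1],-0.3,0],
  [[-0.19,0.0,0.1],-0.45,0],
  [[-0.24,-0.02,0.1],-0.6,0],
  [[-0.28,-0.03,0.1],-0.75,0],
  [[-0.32,-0.04,0.1],-0.9,0],
  [[-0.34,-0.04,0.1],-1.05,0],
  [[-0.34,-0.04,0.1],-1.2,0],
  [[-0.34,-0.04,0.1],-1.347,0],
  [[-0.34,-0.04,0.1],-1.347,0],
])

```text
time_s: 16.9
ee_pos: [0.2052, -0.4168, 0.3141]
tool_rot: [0.975, -0.221, 0.0, 0.0]
force: [0.4, -0.7, 0.8]
grip_width: 0.0852
grip_force: 0.0
```

```bash
python3 - <<'E'
from h import *
s=r.camera("scene");t=r.camera("top");print(r.read_state()['ee_pos'],r.read_state()['tool_rot'])
for n in("meter4",):print([(d['location'],d['score']) for d in r.boxes_of("scene",n)],[(d['location'],d['score']) for d in r.boxes_of("top",n)])
cv2.imwrite("pics/s4.png",np.vstack([np.hstack([cv2.resize(t[130:310,390:590],(400,360)),cv2.resize(t[200:290,280:380],(400,360),interpolation=2)]),np.hstack([cv2.resize(s[250:340,280:380],(400,240),interpolation=2),cv2.resize(t[100:340,120:360],(400,240))])]))
E
```

```text
[ 0.20550307 -0.41669989  0.31403487] [ 9.75983922e-01 -2.17842346e-01  1.02036261e-04  2.94757908e-04]
[([332.3, 296.3], 0.97), ([145.0, 320.7], 0.75), ([258.8, 375.0], 0.45), ([206.9, 433.6], 0.38)] [([318.4, 249.5], 0.92), ([441.2, 214.5], 0.86), ([473.1, 356.0], 0.83), ([322.0, 158.3], 0.31)]
```

View pics/s4.png

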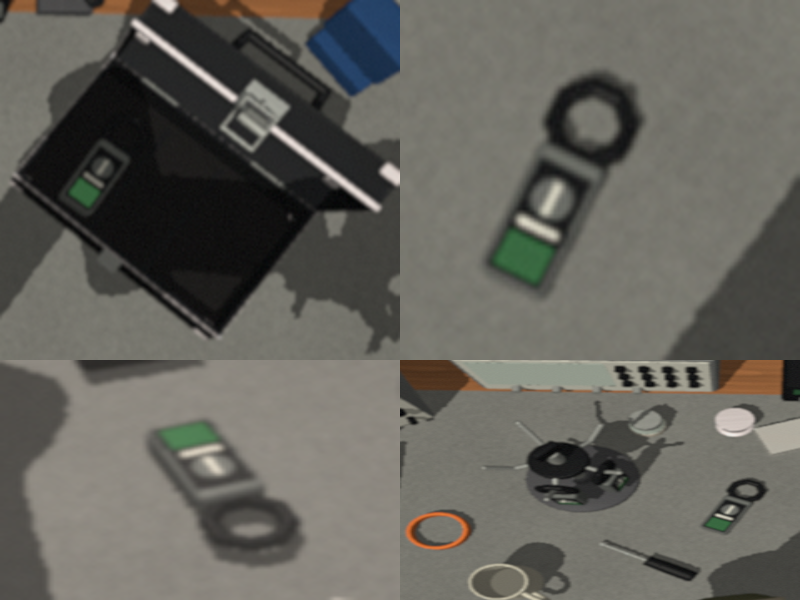

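The case holds one meter, with its body centre at top (438,218). Meter4 is unmoved, with its ring at top (329,229.5) and scene (342.5,311.5). The arms are as fitted.

```bash
python3 - <<'E'
from lid import *
np.set_printoptions(precision=4,suppress=True)
a=at("top",(329.25,229.5),.016);b=at("top",(316.5,254.5),.026);c=at("scene",(342.5,311.5),.016)
print(a,c,b,np.linalg.norm((a-b)[:2]),np.degrees(np.arctan2(*(a-b)[1::-1])))
d=(a-b)[:2]/np.linalg.norm((a-b)[:2]);print("m4 grasp",b[:2]+.012*d, .5*(a+c)[:2]-.054*d)
p=[at("top",(390+u/2,130+v/2),.038)[:2] for u,v in((102,140),(130,155),(62,195),(90,215),(96,177))]
for q in p:print("case xy",(q-C)@cx,(q-C)@cy)
E
```

```text
[0.5501 0.036  0.016 ] [0.5502 0.0402 0.016 ] [0.4863 0.0652 0.026 ] 0.07020129222698149 -24.579778777586835
m4 grasp [0.4972 0.0602] [0.501  0.0606]
case xy 0.009449603508370338 0.093765005721474
case xy 0.01608033991195041 0.05670736989976495
case xy -0.0744466366778745 0.0892732935441792
case xy -0.07242860788547192 0.04884628687383733
case xy -0.031250391552449526 0.07154358312449986
```

Emit:
carry_out([
  [[0.03,0.048,0],0,0],
  [[0.059,0.095,0],0,0],
  [[0.088,0.143,0],0,0],
  [[0.117,0.19,-0.02],0,0],
  [[0.147,0.238,-0.05],0,0],
  [[0.176,0.286,-0.08],0,0],
  [[0.205,0.334,-0.11],0,0],
  [[0.235,0.382,-0.14],0,0],
  [[0.264,0.429,-0.17],0,0],
  [[0.2935,0.477,-0.194],0,0],
  [[0.2935,0.477,-0.194],0,0],
  [[0.2935,0.477,-0.194],0,0],
  [[0.2935,0.477,-0.194],0,0],
  [[0.2935,0.477,-0.24],0,0],
  [[0.2935,0.477,-0.28],0,0],
  [[0.2935,0.477,-0.3],0,0],
  [[0.2935,0.477,-0.308],0,0],
  [[0.2935,0.477,-0.308],0,0],
])

```text
time_s: 18.9
ee_pos: [0.4989, 0.0601, 0.0058]
tool_rot: [0.976, -0.219, -0.0, 0.0]
force: [-0.2, 0.0, 0.2]
grip_width: 0.0856
grip_force: 0.0
```

```bash
python3 - <<'E'
from h import *
s=r.camera("scene");print(r.read_state()['ee_pos'],r.read_state()['force'],r.read_state()['tool_rot'])
cv2.imwrite("pics/s5.png",cv2.resize(s[230:350,250:410],(800,600),interpolation=2))
E
```

```text
[0.49947489 0.06007652 0.00662332] [-0.12850424  0.12822598  0.36163109] [ 9.75598957e-01 -2.19559662e-01  4.78417411e-04 -2.38461555e-05]
```

View pics/s5.png

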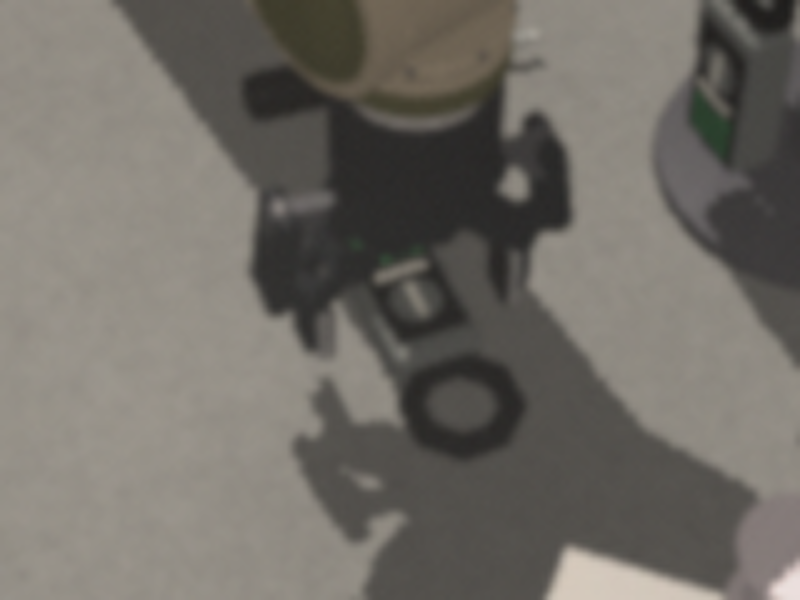

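Emit:
carry_out([
  [[0,0,0],0,60],
  [[0,0,0],0,120],
  [[0,0,0],0,180],
  [[0,0,0],0,220],
  [[0,0,0],0,220],
  [[0,0,0],0,220],
  [[0,0,0],0,220],
  [[0,0,0],0,220],
  [[0,0,0.02],0,220],
  [[0,0,0.05],0,220],
  [[0,0,0.09],0,220],
  [[0,0,0.13],0,220],
  [[0,0,0.17],0,220],
  [[0,0,0.21],0,220],
  [[0,0,0.24],0,220],
  [[0,0,0.25],0,220],
  [[0,0,0.25],0,220],
], squeeze=60)

```text
time_s: 20.65
ee_pos: [0.499, 0.0604, 0.2563]
tool_rot: [0.976, -0.22, 0.001, -0.0]
force: [0.6, 0.0, -2.5]
grip_width: 0.0424
grip_force: 67.5
```

Emit:
carry_out([
  [[0,0,0],0.147,220],
  [[0,0,0],0.293,220],
  [[0,0,0],0.44,220],
  [[0,0,0],0.586,220],
  [[0,0,0],0.733,220],
  [[0,0,0],0.88,220],
  [[0,0,0],1.026,220],
  [[0,0,0],1.173,220],
  [[0,0,0],1.32,220],
  [[0,0,0],1.466,220],
  [[0,0,0],1.613,220],
  [[0,0,0],1.76,220],
  [[0,0,0],1.906,220],
  [[0,0,0],2.053,220],
  [[0,0,0],2.2,220],
  [[0,0,0],2.346,220],
  [[0,0,0],2.493,220],
  [[0,0,0],2.64,220],
  [[0,0,0],2.786,220],
  [[0,0,0],2.926,220],
])

```text
time_s: 22.65
ee_pos: [0.4983, 0.0604, 0.2534]
tool_rot: [0.321, 0.947, -0.0, -0.002]
force: [-1.0, -0.3, -1.0]
grip_width: 0.0426
grip_force: 67.7
```

```bash
python3 - <<'E'
from h import *
t=r.camera("top");s=r.camera("scene");S=r.read_state();print(S['ee_pos'],S['force'],S['tool_rot'],S['grip_width'],S['joint_pos'])
cv2.imwrite("pics/s6.png",np.hstack([cv2.resize(s[130:330,240:500],(400,308)),cv2.resize(t[120:320,160:420],(400,308))]))
E
```

```text
[0.49832679 0.06043402 0.2537351 ] [-0.51108682 -0.11646471 -2.00680766] [ 3.22920858e-01  9.46423772e-01 -4.38392382e-04 -1.99271683e-03] 0.04243818268970954 [-1.15574387e-01  2.81567840e-01  1.38129930e+00 -1.35488687e-05
  1.48280623e+00 -1.02873994e+00]
```

View pics/s6.png

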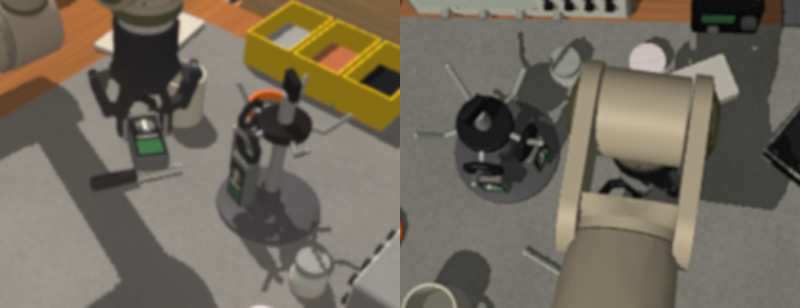

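The meter is held level, body towards the camera and ring towards the tree, with arm0 free. I'm taking it over arm0's tip.

Emit:
carry_out([
  [[0.03,0.021,0],0,220],
  [[0.065,0.046,0],0,220],
  [[0.1,0.071,0],0,220],
  [[0.135,0.096,0],0,220],
  [[0.165,0.117,0],0,220],
  [[0.18,0.128,0],0,220],
  [[0.19,0.135,0],0,220],
  [[0.19,0.135,0],0,220],
  [[0.19,0.135,-0.02],0,220],
  [[0.19,0.135,-0.035],0,220],
  [[0.19,0.135,-0.035],0,220],
  [[0.19,0.135,-0.035],0,220],
  [[0.19,0.135,-0.035],0,220],
])

```text
time_s: 24.05
ee_pos: [0.6891, 0.1952, 0.2221]
tool_rot: [0.324, 0.946, 0.0, 0.001]
force: [1.0, -0.7, -1.0]
grip_width: 0.0426
grip_force: 67.5
```

```bash
python3 - <<'E'
from h import *
np.set_printoptions(precision=4,suppress=True)
s=r.camera("scene");S=r.read_state();print(S['ee_pos'],S['force'],S['tool_rot'],S['grip_width'],S['joint_pos'])
u=np.array([.791,-.6115]);a=np.array([.575,.2835])
e=S['ee_pos'];print("tip",pj("scene",[*(a+.089*u),.204]),"ring exp",pj("scene",[*(e[:2]-.0557*u),e[2]+.0075]))
cv2.imwrite("pics/s7.png",cv2.resize(s[150:285,340:520],(800,600),interpolation=2))
E
```

```text
[0.6892 0.1953 0.2221] [ 0.0059 -1.1301 -2.9627] [0.3238 0.9461 0.0004 0.0008] 0.0426216162490902 [ 0.1113  0.6993  0.755  -0.      1.6855 -0.8   ]
tip [439.4352 229.1654] ring exp [441.6317 219.8868]
```

View pics/s7.png

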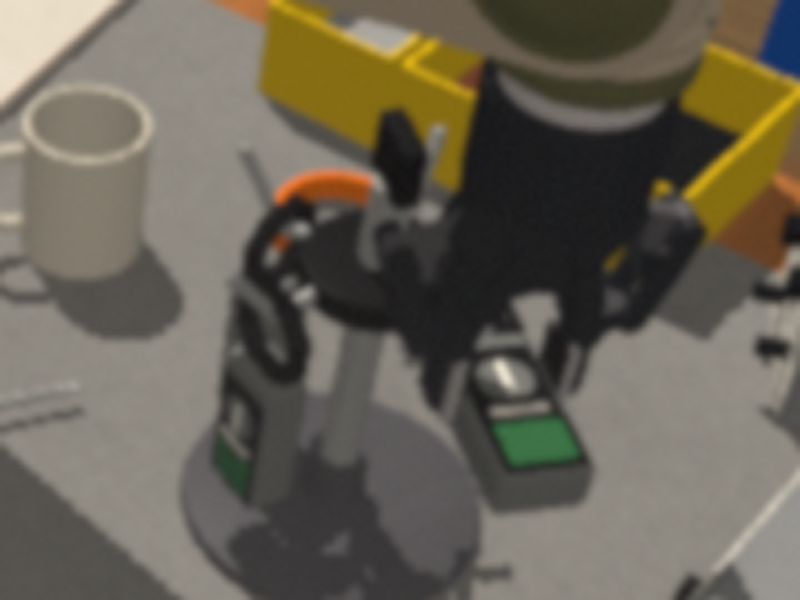

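Emit:
carry_out([
  [[0,0,-0.007],0,220],
  [[0,0,-0.014],0,220],
  [[-0.001,0.001,-0.021],0,220],
  [[-0.003,0.0025,-0.025],0,220],
  [[-0.006,0.0045,-0.03],0,220],
  [[-0.0085,0.0065,-0.035],0,220],
  [[-0.0104,0.0079,-0.04],0,220],
  [[-0.0104,0.0079,-0.04],0,220],
  [[-0.0104,0.0079,-0.04],0,220],
])

```text
time_s: 25.0
ee_pos: [0.6786, 0.2033, 0.1811]
tool_rot: [0.323, 0.946, 0.0, 0.0]
force: [-0.5, 0.3, -2.1]
grip_width: 0.0425
grip_force: 67.5
```

```bash
python3 - <<'E'
from h import *
np.set_printoptions(precision=4,suppress=True)
s=r.camera("scene");S=r.read_state();print(S['ee_pos'],S['force'],S['wrist_torque'],S['grip_width'])
cv2.imwrite("pics/s8.png",cv2.resize(s[150:285,340:520],(800,600),interpolation=2))
E
```

```text
[0.6787 0.2033 0.1812] [-0.9957  0.1393 -1.7141] [0.0443 0.0299 0.0893] 0.04291951406713207
```

Threaded without contact force, so I'm releasing.

Emit:
carry_out([
  [[0.001,-0.001,-0.003],0,220],
  [[0.001,-0.001,-0.005],0,220],
  [[0.001,-0.001,-0.005],0,110],
  [[0.001,-0.001,-0.005],0,100],
  [[0.001,-0.001,-0.005],0,80],
  [[0.001,-0.001,-0.005],0,40],
  [[0.001,-0.001,-0.005],0,0],
  [[0.001,-0.001,-0.005],0,0],
  [[0.001,-0.001,-0.005],0,0],
  [[0.001,-0.001,-0.005],0,0],
  [[0.001,-0.001,-0.005],0,0],
  [[0.001,-0.001,0.02],0,0],
  [[0.001,-0.001,0.06],0,0],
  [[0.001,-0.001,0.11],0,0],
  [[-0.03,-0.05,0.13],0,0],
  [[-0.06,-0.1,0.13],0,0],
  [[-0.09,-0.14,0.13],0,0],
  [[-0.1,-0.16,0.13],0,0],
  [[-0.1,-0.16,0.13],0,0],
])

```text
time_s: 26.95
ee_pos: [0.5768, 0.04, 0.3121]
tool_rot: [0.325, 0.946, -0.0, 0.001]
force: [1.7, 0.1, 0.8]
grip_width: 0.0852
grip_force: 0.0
```

```bash
python3 - <<'E'
from h import *
s=r.camera("scene");t=r.camera("top");S=r.read_state();print(S['ee_pos'],S['force'],S['grip_width'])
for n in("meter4",):print([(d['location'],d['score']) for d in r.boxes_of("scene",n)],[(d['location'],d['score']) for d in r.boxes_of("top",n)])
cv2.imwrite("pics/s9.png",np.hstack([cv2.resize(s[150:300,350:500],(400,400),interpolation=2),cv2.resize(t[130:270,140:280],(400,400),interpolation=2)]))
E
```

```text
[0.57852015 0.04287916 0.31144663] [-0.19572241  0.31384599 -0.12193422] 0.08564688585835066
[([424.2, 247.0], 0.92), ([260.1, 378.2], 0.66), ([143.3, 319.4], 0.62)] [([237.0, 190.4], 0.78), ([440.1, 214.5], 0.76), ([463.6, 362.6], 0.58)]
```

View pics/s9.png

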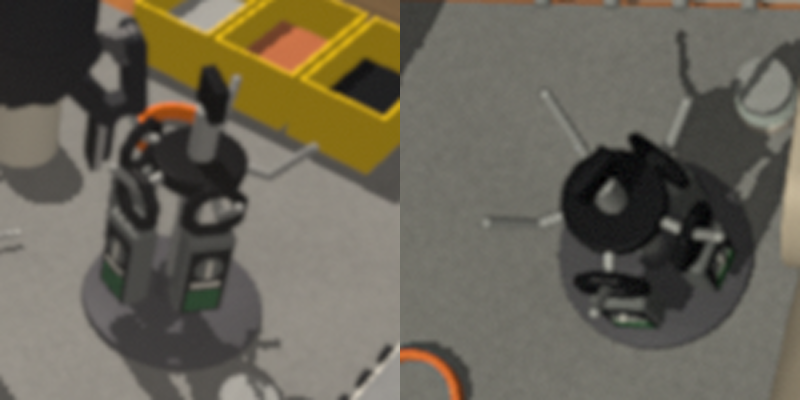

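It hangs on arm0 and the tree is unmoved: tips are still at top (190,162), (170,208) and (241,165). Next I turn the tree −72° by its knob.

Emit:
carry_out([
  [[0,0.045,0],0,0],
  [[0,0.09,0],0,0],
  [[0,0.135,0],0,0],
  [[0,0.18,0],0,0],
  [[-0.002,0.22,0],0,0],
  [[-0.003,0.241,0],0,0],
  [[-0.003,0.241,0],0,0],
  [[-0.003,0.241,0],0,0],
  [[-0.003,0.241,-0.03],0,0],
  [[-0.003,0.241,-0.06],0,0],
  [[-0.003,0.241,-0.076],0,0],
  [[-0.003,0.241,-0.076],0,0],
  [[-0.003,0.241,-0.076],0,120],
  [[-0.003,0.241,-0.076],0,200],
  [[-0.003,0.241,-0.076],0,240],
  [[-0.003,0.241,-0.076],0,240],
  [[-0.003,0.241,-0.076],0,240],
  [[-0.003,0.241,-0.076],0,240],
  [[-0.003,0.241,-0.076],0,240],
], squeeze=40)

```text
time_s: 29.05
ee_pos: [0.5755, 0.284, 0.2354]
tool_rot: [0.323, 0.946, -0.0, 0.0]
force: [-3.3, -2.2, 4.2]
grip_width: 0.0131
grip_force: 42.6
```

Emit:
carry_out([
  [[0,0,0],-0.03,240],
  [[0,0,0],-0.08,240],
  [[0,0,0],-0.15,240],
  [[0,0,0],-0.22,240],
  [[0,0,0],-0.29,240],
  [[0,0,0],-0.36,240],
  [[0,0,0],-0.43,240],
  [[0,0,0],-0.5,240],
  [[0,0,0],-0.57,240],
  [[0,0,0],-0.64,240],
  [[0,0,0],-0.71,240],
  [[0,0,0],-0.78,240],
  [[0,0,0],-0.85,240],
  [[0,0,0],-0.92,240],
  [[0,0,0],-0.99,240],
  [[0,0,0],-1.06,240],
  [[0,0,0],-1.12,240],
  [[0,0,0],-1.18,240],
  [[0,0,0],-1.23,240],
  [[0,0,0],-1.257,240],
])

```text
time_s: 31.05
ee_pos: [0.5733, 0.2834, 0.2354]
tool_rot: [0.819, 0.574, -0.003, -0.0]
force: [-16.1, -8.7, 8.8]
grip_width: 0.0134
grip_force: 43.5
```

Emit:
carry_out([
  [[0,0,0],0,240],
  [[0,0,0],0,240],
  [[0,0,0],0,150],
  [[0,0,0],0,0],
  [[0,0,0],0,0],
  [[0,0,0],0,0],
  [[0,0,0.03],0,0],
  [[0,0,0.07],0,0],
  [[-0.03,-0.03,0.1],-0.15,0],
  [[-0.06,-0.07,0.1],-0.3,0],
  [[-0.1,-0.1,0.1],-0.45,0],
  [[-0.14,-0.13,0.1],-0.6,0],
  [[-0.17,-0.17,0.1],-0.75,0],
  [[-0.2,-0.21,0.1],-0.9,0],
  [[-0.22,-0.25,0.1],-1.05,0],
  [[-0.24,-0.28,0.1],-1.2,0],
  [[-0.25,-0.3,0.1],-1.35,0],
  [[-0.25,-0.3,0.1],-1.5,0],
  [[-0.25,-0.3,0.1],-1.65,0],
  [[-0.25,-0.3,0.1],-1.8,0],
])

```text
time_s: 33.05
ee_pos: [0.3256, -0.0159, 0.3351]
tool_rot: [0.958, -0.287, 0.0, -0.0]
force: [-0.5, -0.6, 0.3]
grip_width: 0.0858
grip_force: 0.0
```

```bash
python3 - <<'E'
from h import *
s=r.camera("scene");t=r.camera("top");S=r.read_state();print(S['ee_pos'],S['tool_rot'],S['joint_pos'])
print([(d['location'],d['score']) for d in r.boxes_of("scene","meter4")],[(d['location'],d['score']) for d in r.boxes_of("top","meter4")])
cv2.imwrite("pics/s10.png",np.hstack([cv2.resize(t[130:270,140:280],(400,400),interpolation=2),cv2.resize(t[140:280,385:525],(400,400),interpolation=2)]))
E
```

```text
[ 0.32565549 -0.01577246  0.3350033 ] [ 9.58829985e-01 -2.83980639e-01  2.34967903e-04 -2.29152481e-05] [-4.17169028e-01 -1.01578613e-01  1.58481369e+00  1.06410744e-04
  1.65789747e+00  1.72952286e+00]
[([143.9, 321.9], 0.98), ([404.2, 236.7], 0.89), ([258.5, 376.2], 0.43)] [([242.3, 216.8], 0.95), ([463.6, 364.3], 0.67), ([440.8, 212.0], 0.59)]
```

View pics/s10.png

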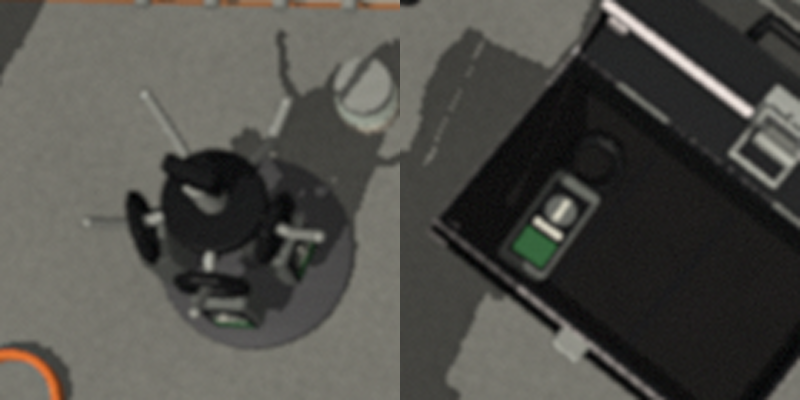

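Tree tips again sit at top (241,165) and (190,162), so arm1 is where arm0 was and meter4 hangs on the left arm. The case meter's ring is now visible at top (454,196), body centre (437.5,219).

```bash
python3 - <<'E'
from lid import *
np.set_printoptions(precision=4,suppress=True)
a=at("top",(454,196),.03)[:2];b=at("top",(437.5,218.75),.038)[:2];d=(a-b)/np.linalg.norm(a-b)
print(a,b,np.linalg.norm(a-b),np.degrees(np.arctan2(d[1],d[0])));print("grasp",b+.012*d,a-.054*d)
for q in(a,b,b+.012*d):print((q-C)@cx,(q-C)@cy)
E
```

```text
[ 0.6378 -0.264 ] [ 0.5785 -0.2217] 0.07284784122772506 -35.504870726948994
grasp [ 0.5883 -0.2287] [ 0.5939 -0.2327]
0.040263095945832265 0.07548337100725948
-0.032495374796262605 0.07208822733142885
-0.02051009652046871 0.0726474988681461
```

Emit:
carry_out([
  [[0.035,-0.028,0],-0.07,0],
  [[0.07,-0.056,0],-0.07,0],
  [[0.105,-0.084,-0.01],-0.07,0],
  [[0.14,-0.112,-0.03],-0.07,0],
  [[0.175,-0.14,-0.06],-0.07,0],
  [[0.21,-0.168,-0.09],-0.07,0],
  [[0.24,-0.193,-0.115],-0.07,0],
  [[0.2655,-0.2135,-0.135],-0.07,0],
  [[0.2655,-0.2135,-0.15],-0.07,0],
  [[0.2655,-0.2135,-0.18],-0.07,0],
  [[0.2655,-0.2135,-0.21],-0.07,0],
  [[0.2655,-0.2135,-0.24],-0.07,0],
  [[0.2655,-0.2135,-0.265],-0.07,0],
  [[0.2655,-0.2135,-0.265],-0.07,0],
])

```text
time_s: 34.65
ee_pos: [0.5897, -0.2282, 0.0664]
tool_rot: [0.949, -0.315, -0.003, -0.001]
force: [0.2, -0.2, 0.2]
grip_width: 0.0856
grip_force: 0.0
```

Emit:
carry_out([
  [[0,0,-0.02],0,0],
  [[0,0,-0.035],0,0],
  [[0,0,-0.047],0,0],
  [[0,0,-0.052],0,0],
  [[0,0,-0.052],0,0],
  [[0,0,-0.052],0,60],
  [[0,0,-0.052],0,120],
  [[0,0,-0.052],0,180],
  [[0,0,-0.052],0,220],
  [[0,0,-0.052],0,220],
  [[0,0,-0.052],0,220],
  [[0,0,-0.052],0,220],
  [[0,0,-0.052],0,220],
], squeeze=60)

```text
time_s: 35.95
ee_pos: [0.5913, -0.2293, 0.0184]
tool_rot: [0.949, -0.317, 0.0, 0.0]
force: [-0.3, 2.6, 5.0]
grip_width: 0.0426
grip_force: 61.3
```

Emit:
carry_out([
  [[0,0,0.02],0,220],
  [[0,0,0.045],0,220],
  [[0,0,0.06],0,220],
  [[-0.016,0.012,0.08],0,220],
  [[-0.047,0.037,0.1],0,220],
  [[-0.08,0.062,0.13],0,220],
  [[-0.11,0.087,0.16],0,220],
  [[-0.14,0.11,0.2],0,220],
  [[-0.15,0.13,0.24],0,220],
  [[-0.15,0.16,0.25],0,220],
  [[-0.15,0.2,0.25],0,220],
  [[-0.15,0.24,0.25],0,220],
  [[-0.13,0.28,0.25],0,220],
  [[-0.1,0.29,0.25],0,220],
  [[-0.1,0.29,0.25],0,220],
])

```text
time_s: 37.45
ee_pos: [0.4929, 0.0607, 0.2663]
tool_rot: [0.949, -0.317, -0.001, 0.0]
force: [0.6, -1.2, -1.6]
grip_width: 0.0428
grip_force: 61.2
```

Emit:
carry_out([
  [[0,0,0],0.147,220],
  [[0,0,0],0.293,220],
  [[0,0,0],0.44,220],
  [[0,0,0],0.586,220],
  [[0,0,0],0.733,220],
  [[0,0,0],0.88,220],
  [[0,0,0],1.026,220],
  [[0,0,0],1.173,220],
  [[0,0,0],1.32,220],
  [[0,0,0],1.466,220],
  [[0,0,0],1.613,220],
  [[0,0,0],1.76,220],
  [[0,0,0],1.906,220],
  [[0,0,0],2.053,220],
  [[0,0,0],2.2,220],
  [[0,0,0],2.346,220],
  [[0,0,0],2.493,220],
  [[0,0,0],2.64,220],
  [[0,0,0],2.786,220],
  [[0,0,0],2.926,220],
])

```text
time_s: 39.45
ee_pos: [0.4905, 0.0589, 0.2669]
tool_rot: [0.416, 0.91, -0.001, -0.001]
force: [0.3, -0.9, -1.7]
grip_width: 0.043
grip_force: 61.1
```

```bash
python3 - <<'E'
from h import *
np.set_printoptions(precision=4,suppress=True)
t=r.camera("top");s=r.camera("scene");S=r.read_state();print(S['ee_pos'],S['force'],S['tool_rot'],S['grip_width'],S['grip_force'])
q=S['tool_rot'];print("phi",2*np.degrees(np.arctan2(q[1],q[0]))-90)
cv2.imwrite("pics/s11.png",np.hstack([cv2.resize(s[170:350,200:400],(400,360)),cv2.resize(t[120:320,160:420],(400,308))[:360] if 0 else cv2.resize(t[130:310,200:400],(400,360))]))
E
```

```text
[0.4906 0.0592 0.267 ] [ 0.5017  0.1053 -2.9722] [ 0.4176  0.9086 -0.0006 -0.001 ] 0.04275095035440699 61.1586856842041
phi 40.63892631107373
```

View pics/s11.png

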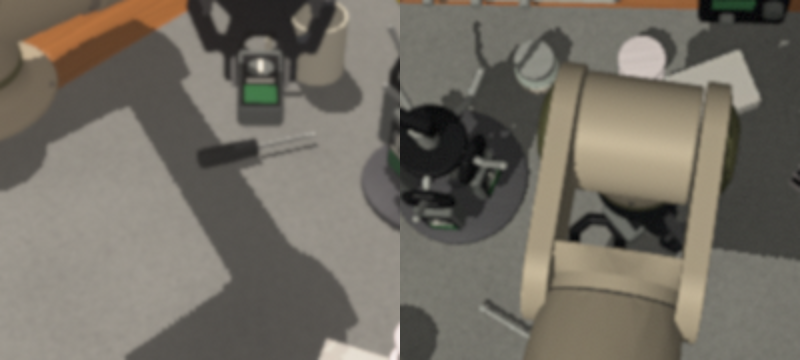

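The meter is held level, its ring partly visible at top (297.5,246).

```bash
python3 - <<'E'
from h import *
p=at("top",(297.5,246),.277);S=r.read_state();d=p[:2]-S['ee_pos'][:2];a=np.radians(40.6+90);u=np.array([np.cos(a),np.sin(a)])
print(p,d@u,d@[-u[1],u[0]])
E
```

```text
[0.46384932 0.09852417 0.277     ] 0.04729797491841883 -0.005290991621077259
```

Emit:
carry_out([
  [[0.03,0.021,0],0.1,220],
  [[0.065,0.046,0],0.206,220],
  [[0.1,0.071,0],0.206,220],
  [[0.135,0.096,0],0.206,220],
  [[0.165,0.117,0],0.206,220],
  [[0.183,0.13,0],0.206,220],
  [[0.195,0.138,0],0.206,220],
  [[0.195,0.138,-0.01],0.206,220],
  [[0.195,0.138,-0.03],0.206,220],
  [[0.195,0.138,-0.046],0.206,220],
  [[0.195,0.138,-0.046],0.206,220],
  [[0.195,0.138,-0.046],0.206,220],
  [[0.195,0.138,-0.046],0.206,220],
])

```text
time_s: 40.85
ee_pos: [0.6862, 0.1982, 0.2231]
tool_rot: [0.322, 0.947, 0.0, 0.001]
force: [0.8, 0.5, -0.8]
grip_width: 0.0425
grip_force: 61.4
```

Emit:
carry_out([
  [[0,0,-0.007],0,220],
  [[0,0,-0.014],0,220],
  [[-0.001,0.001,-0.021],0,220],
  [[-0.0025,0.002,-0.025],0,220],
  [[-0.005,0.004,-0.03],0,220],
  [[-0.007,0.0055,-0.035],0,220],
  [[-0.0087,0.0067,-0.04],0,220],
  [[-0.0087,0.0067,-0.04],0,220],
  [[-0.0087,0.0067,-0.04],0,220],
])

```text
time_s: 41.75
ee_pos: [0.6774, 0.2055, 0.182]
tool_rot: [0.321, 0.947, 0.0, 0.0]
force: [1.1, -0.2, -1.1]
grip_width: 0.0425
grip_force: 61.4
```

```bash
python3 - <<'E'
from h import *
np.set_printoptions(precision=4,suppress=True)
s=r.camera("scene");S=r.read_state();print(S['ee_pos'],S['force'],S['wrist_torque'],S['grip_width'],S['tool_rot'])
cv2.imwrite("pics/s12.png",cv2.resize(s[150:285,340:520],(800,600),interpolation=2))
E
```

```text
[0.6776 0.2055 0.1822] [-0.0315  0.0163 -1.4573] [0.0767 0.0015 0.0298] 0.04284135800153516 [0.3211 0.947  0.0001 0.0003]
```

Free threading again, so I'm releasing and moving away.

Emit:
carry_out([
  [[0.001,-0.001,-0.003],0,220],
  [[0.001,-0.001,-0.005],0,220],
  [[0.001,-0.001,-0.005],0,110],
  [[0.001,-0.001,-0.005],0,100],
  [[0.001,-0.001,-0.005],0,80],
  [[0.001,-0.001,-0.005],0,40],
  [[0.001,-0.001,-0.005],0,0],
  [[0.001,-0.001,-0.005],0,0],
  [[0.001,-0.001,-0.005],0,0],
  [[0.001,-0.001,-0.005],0,0],
  [[0.001,-0.001,-0.005],0,0],
  [[0.001,-0.001,0.02],0,0],
  [[0.001,-0.001,0.06],0,0],
  [[0.001,-0.001,0.11],0,0],
  [[-0.03,-0.05,0.13],0,0],
  [[-0.06,-0.1,0.13],0,0],
  [[-0.09,-0.14,0.13],0,0],
  [[-0.1,-0.16,0.13],0,0],
  [[-0.1,-0.16,0.13],0,0],
])

```text
time_s: 43.7
ee_pos: [0.5756, 0.0422, 0.3131]
tool_rot: [0.323, 0.946, -0.0, 0.001]
force: [0.4, 1.0, -0.4]
grip_width: 0.0856
grip_force: 0.0
```

```bash
python3 - <<'E'
from h import *
s=r.camera("scene");t=r.camera("top");S=r.read_state();print(S['ee_pos'],S['grip_width'])
print([(d['location'],d['score']) for d in r.boxes_of("scene","meter4")],[(d['location'],d['score']) for d in r.boxes_of("top","meter4")])
cv2.imwrite("pics/s13.png",np.hstack([cv2.resize(s[150:300,350:500],(400,400),interpolation=2),cv2.resize(t[130:270,140:280],(400,400),interpolation=2)]))
E
```

```text
[0.5773349  0.04505243 0.31248027] 0.08548588308465493
[([402.8, 235.7], 0.81), ([422.8, 240.5], 0.77), ([144.0, 320.0], 0.74)] [([237.8, 215.5], 0.88), ([462.0, 361.1], 0.81), ([235.8, 189.2], 0.58)]
```

Emit:
carry_out([
  [[-0.005,-0.045,0.028],0,100],
  [[-0.01,-0.09,0.028],0,200],
  [[-0.015,-0.135,0.028],0,255],
  [[-0.02,-0.18,0.028],0,255],
  [[-0.022,-0.225,0.028],0,255],
  [[-0.025,-0.27,0.028],0,255],
  [[-0.028,-0.315,0.028],0,255],
  [[-0.032,-0.36,0.028],0,255],
  [[-0.036,-0.405,0.028],0,255],
  [[-0.04,-0.4527,0.028],0,255],
  [[-0.04,-0.4527,0],0,255],
  [[-0.04,-0.4527,-0.042],0,255],
  [[-0.03,-0.4605,-0.042],0,255],
  [[-0.01,-0.4765,-0.042],0,255],
  [[0.01,-0.492,-0.042],0,255],
  [[0.019,-0.499,-0.042],0,255],
  [[0.019,-0.499,-0.042],0,255],
  [[0.019,-0.499,-0.042],0,255],
])

```text
time_s: 45.7
ee_pos: [0.5971, -0.4527, 0.269]
tool_rot: [0.32, 0.947, 0.0, -0.0]
force: [0.1, -0.8, -0.1]
grip_width: 0.0001
grip_force: 0.0
```

```bash
cat > st.py <<'E'
from lid import *
np.set_printoptions(precision=4,suppress=True)
S=r.read_state();e=S['ee_pos'];print(S['time_s'],e,"case",(e[:2]-C)@cx,(e[:2]-C)@cy,S['force'],S['joint_pos'])
E
python3 st.py
python3 -c "
from h import *
a=cv2.imread('pics/s9.png')[100:,:260].astype(float);b=cv2.imread('pics/s13.png')[100:,:260].astype(float);d=abs(a-b).max(2)
print(d.mean(),[[round(d[y:y+50,x:x+52].mean()) for x in range(0,260,52)] for y in range(0,300,50)])"
```

```text
45.7 [ 0.5971 -0.4527  0.269 ] case 0.12487081431916766 -0.09799574507461373 [ 0.11   -0.8075 -0.1421] [-0.8062  0.7726  0.4802  0.      1.8897 -1.7245]
8.875051282051283 [[7, 5, 8, 16, 25], [1, 4, 16, 12, 4], [1, 1, 26, 26, 11], [1, 3, 20, 8, 10], [1, 1, 11, 2, 15], [1, 1, 14, 12, 2]]
```

Emit:
carry_out([
  [[0,0,-0.03],0,255],
  [[0,0,-0.051],0,255],
  [[0,0,-0.051],0,255],
  [[-0.0086,0.0068,-0.05],0,255],
  [[-0.017,0.0135,-0.05],0,255],
  [[-0.026,0.0204,-0.051],0,255],
  [[-0.035,0.0275,-0.052],0,255],
  [[-0.0432,0.034,-0.053],0,255],
  [[-0.052,0.041,-0.056],0,255],
  [[-0.061,0.048,-0.059],0,255],
  [[-0.07,0.055,-0.063],0,255],
  [[-0.078,0.0613,-0.068],0,255],
  [[-0.086,0.0677,-0.073],0,255],
  [[-0.0943,0.0742,-0.079],0,255],
  [[-0.105,0.0826,-0.09],0,255],
  [[-0.1163,0.0915,-0.1014],0,255],
  [[-0.125,0.0983,-0.114],0,255],
  [[-0.1344,0.1057,-0.128],0,255],
  [[-0.1344,0.1057,-0.128],0,255],
])

```text
time_s: 47.6
ee_pos: [0.4612, -0.3467, 0.1423]
tool_rot: [0.321, 0.947, 0.0, -0.001]
force: [-0.0, -0.4, -0.3]
grip_width: -0.0001
grip_force: 0.0
```

```bash
python3 st.py
```

```text
47.6 [ 0.4612 -0.3467  0.1423] case -0.04742005497813021 -0.09864008493729445 [-0.0482 -0.3831 -0.3331] [-0.8497  0.5044  1.3614  0.      1.2771 -1.7669]
```

```bash
python3 - <<'E'
from lid import *
s=r.camera("scene");t=r.camera("top")
for n in("lid_handle","latch_tip"):print(n,[([round(v) for v in d['location']],round(d['score'],2)) for d in r.boxes_of("scene",n)],[([round(v) for v in d['location']],round(d['score'],2)) for d in r.boxes_of("top",n)])
for th in(0,.2,.3,.5,.9,1.35):print(th,pj("scene",lp(.115,.07,0,th)).round(),pj("top",lp(.115,.07,0,th)).round(),"tip",pj("scene",lp(.234,-.014,0,th)).round(),pj("top",lp(.234,-.014,0,th)).round(),'corner+y',pj("scene",lp(.185,.045,.145,th)).round(),pj("top",lp(.185,.045,.145,th)).round())
w=lambda im,lo,hi:[(round(c[0]),round(c[1]),int(a)) for (c,a) in [(cc,st[4]) for cc,st in zip(*[x[1:] for x in (lambda q:(q[3],q[2]))(cv2.connectedComponentsWithStats((im.min(2)>150).astype(np.uint8)))])] if 15<a<400 and lo[0]<c[0]<hi[0] and lo[1]<c[1]<hi[1]]
print(w(s,(60,330),(330,480)),w(t,(390,120),(610,320)))
cv2.imwrite("pics/s14.png",np.hstack([cv2.resize(s[280:480,80:345],(400,302)),cv2.resize(t[120:320,380:645],(400,302))]))
E
```

```text
lid_handle [([414, 243], 0.71), ([406, 347], 0.63), ([216, 413], 0.61), ([374, 365], 0.53)] [([278, 306], 0.69)]
latch_tip [([219, 344], 0.63)] [([445, 265], 0.52)]
0 [217. 384.] [475. 227.] tip [225. 351.] [434. 272.] corner+y [296. 347.] [402. 212.]
0.2 [214. 387.] [483. 219.] tip [221. 339.] [439. 269.] corner+y [296. 342.] [409. 204.]
0.3 [213. 389.] [487. 215.] tip [219. 335.] [443. 266.] corner+y [296. 341.] [412. 199.]
0.5 [211. 397.] [495. 205.] tip [215. 328.] [452. 258.] corner+y [296. 343.] [422. 188.]
0.9 [208. 424.] [513. 185.] tip [206. 330.] [479. 232.] corner+y [299. 360.] [444. 159.]
1.35 [207. 467.] [528. 165.] tip [197. 363.] [516. 191.] corner+y [305. 405.] [471. 126.]
[(219, 340, 138), (135, 367, 72), (304, 444, 193), (126, 470, 233)] [(454, 154, 55)]
```

Corner patches and latch lip fit a lid angle of 0.2–0.3, so it's following the push. I'll press it fully shut.

Emit:
carry_out([
  [[-0.005,0.004,-0.01],0,255],
  [[-0.01,0.008,-0.02],0,255],
  [[-0.0142,0.0111,-0.031],0,255],
  [[-0.0165,0.013,-0.039],0,255],
  [[-0.0189,0.0148,-0.045],0,255],
  [[-0.0189,0.0148,-0.049],0,255],
  [[-0.0189,0.0148,-0.05],0,255],
  [[-0.0189,0.0148,-0.05],0,255],
])

```text
time_s: 48.7
ee_pos: [0.443, -0.3329, 0.0953]
tool_rot: [0.321, 0.947, -0.001, 0.001]
force: [-11.0, 8.8, 30.5]
grip_width: -0.0001
grip_force: 15.3
```

Emit:
carry_out([
  [[0,0,0.05],0,255],
  [[0,0,0.1],0,150],
  [[0.002,0.05,0.11],0,0],
  [[0.004,0.1,0.11],0,0],
  [[0.0054,0.1231,0.11],0,0],
  [[0.0054,0.1231,0.11],0,0],
  [[0.0054,0.1231,0.11],0,0],
  [[0.0054,0.1231,0.07],0,0],
  [[0.0054,0.1231,0.03],0,0],
  [[0.0054,0.1231,-0.01],0,0],
  [[0.0054,0.1231,-0.04],0,0],
  [[0.0054,0.1231,-0.06],0,0],
  [[0.0054,0.1231,-0.068],0,0],
  [[0.0054,0.1231,-0.068],0,0],
])

```text
time_s: 50.1
ee_pos: [0.4484, -0.2107, 0.0232]
tool_rot: [0.322, 0.947, 0.0, -0.001]
force: [-0.4, 0.4, -0.2]
grip_width: 0.0854
grip_force: 0.0
```

Emit:
carry_out([
  [[0,0,0],0,80],
  [[0,0,0],0,150],
  [[0,0,0],0,200],
  [[0,0,0],0,215],
  [[0,0,0],0,215],
  [[0,0,0],0,215],
  [[0,0,0],0,215],
  [[0,0,0],0,215],
], squeeze=40)

```text
time_s: 50.9
ee_pos: [0.4484, -0.2106, 0.0246]
tool_rot: [0.321, 0.947, -0.001, 0.0]
force: [-4.4, -3.0, 4.7]
grip_width: 0.0286
grip_force: 39.0
```

Emit:
carry_out([
  [[-0.003,0.0023,0.0073],0,215],
  [[-0.0047,0.0037,0.0152],0,215],
  [[-0.005,0.0039,0.021],0,215],
  [[-0.005,0.0039,0.0274],0,215],
  [[-0.0038,0.003,0.0335],0,215],
  [[-0.0023,0.0018,0.0392],0,215],
  [[0.0003,-0.0002,0.0445],0,215],
  [[0.0029,-0.0023,0.0495],0,215],
  [[0.0076,-0.006,0.0551],0,215],
  [[0.0132,-0.0104,0.0593],0,215],
  [[0.0175,-0.0138,0.0615],0,215],
  [[0.0192,-0.0151,0.0621],0,215],
  [[0.0192,-0.0151,0.0621],0,215],
  [[0.0192,-0.0151,0.0621],0,100],
  [[0.0192,-0.0151,0.0621],0,0],
  [[0.0192,-0.0151,0.0621],0,0],
  [[0.0192,-0.0151,0.0621],0,0],
  [[0.0192,-0.0151,0.1],0,0],
  [[0.01,-0.01,0.14],0,0],
  [[0,0,0.18],0,0],
])

```text
time_s: 52.9
ee_pos: [0.4483, -0.2099, 0.2052]
tool_rot: [0.321, 0.947, 0.0, -0.0]
force: [-0.0, -0.5, 0.8]
grip_width: 0.0854
grip_force: 0.0
```

Emit:
carry_out([
  [[-0.04,-0.03,0.05],0,0],
  [[-0.08,-0.06,0.09],0,0],
  [[-0.12,-0.09,0.1],0,0],
  [[-0.16,-0.12,0.1],0,0],
  [[-0.2,-0.15,0.1],0,0],
  [[-0.2,-0.15,0.1],0,0],
  [[-0.2,-0.15,0.1],0,0],
  [[-0.2,-0.15,0.1],0,0],
])

```text
time_s: 53.7
ee_pos: [0.2483, -0.3599, 0.3039]
tool_rot: [0.322, 0.947, 0.0, 0.0]
force: [0.4, 0.3, 0.8]
grip_width: 0.0849
grip_force: 0.0
```

```bash
python3 - <<'E'
from lid import *
s=r.camera("scene");t=r.camera("top");print(r.read_state()['time_s'],r.read_state()['ee_pos'])
for n in("lid_handle","latch_tip","meter4"):print(n,[([round(v) for v in d['location']],round(d['score'],2)) for d in r.boxes_of("scene",n)],[([round(v) for v in d['location']],round(d['score'],2)) for d in r.boxes_of("top",n)])
z=lambda im,y,x,h,w:cv2.resize(im[y:y+h,x:x+w],(400,300),interpolation=2)
cv2.imwrite("pics/fin.png",np.vstack([np.hstack([z(s,150,350,150,200),z(t,130,130,120,160)]),np.hstack([z(s,320,120,150,200),z(t,150,395,120,160)])]))
E
```

```text
53.8 [ 0.24914044 -0.35932033  0.30389001]
lid_handle [([217, 414], 0.87)] [([474, 228], 0.95)]
latch_tip [] [([440, 267], 0.7), ([276, 303], 0.32)]
meter4 [([424, 242], 0.81), ([401, 238], 0.76), ([145, 321], 0.69), ([440, 307], 0.64)] [([239, 214], 0.95), ([462, 362], 0.79), ([236, 190], 0.65)]
```

View pics/fin.png

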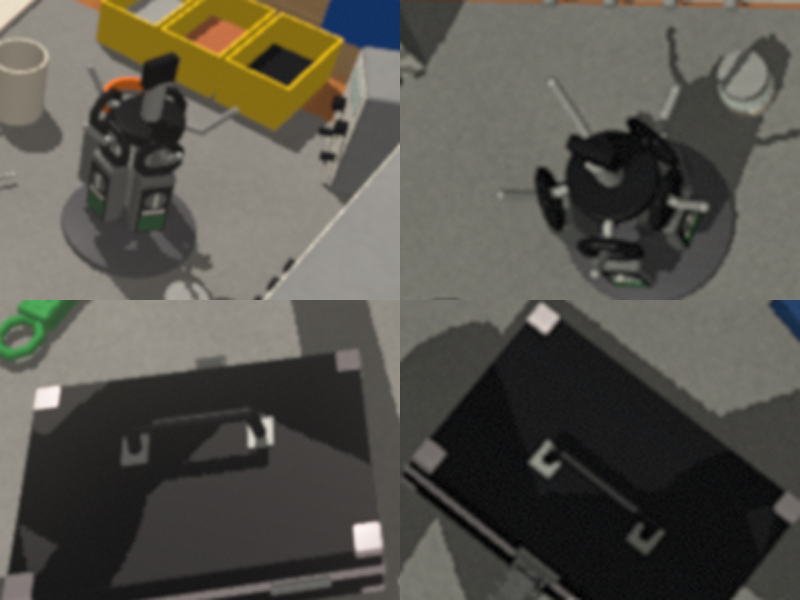

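The meters hang on arm0 and arm1 and the lid is shut. But the latch lip is at scene (225,350), which is the open position, not the shut one at (219.5,344.6). The lever didn't hold, so I'll pinch again.

Emit:
carry_out([
  [[0.04,0.03,0],0,0],
  [[0.08,0.06,0],0,0],
  [[0.12,0.09,-0.03],0,0],
  [[0.16,0.12,-0.06],0,0],
  [[0.2023,0.1481,-0.1],0,0],
  [[0.2023,0.1481,-0.14],0,0],
  [[0.2023,0.1481,-0.18],0,0],
  [[0.2023,0.1481,-0.22],0,0],
  [[0.2023,0.1481,-0.255],0,0],
  [[0.2023,0.1481,-0.275],0,0],
  [[0.2023,0.1481,-0.284],0,0],
  [[0.2023,0.1481,-0.284],0,0],
  [[0.2023,0.1481,-0.284],0,80],
  [[0.2023,0.1481,-0.284],0,150],
  [[0.2023,0.1481,-0.284],0,200],
  [[0.2023,0.1481,-0.284],0,215],
  [[0.2023,0.1481,-0.284],0,215],
  [[0.2023,0.1481,-0.284],0,215],
  [[0.2023,0.1481,-0.284],0,215],
  [[0.2023,0.1481,-0.284],0,215],
], squeeze=40)

```text
time_s: 56.1
ee_pos: [0.4507, -0.2125, 0.0207]
tool_rot: [0.321, 0.947, -0.001, 0.0]
force: [-3.5, -1.7, 4.9]
grip_width: 0.0286
grip_force: 39.0
```

```bash
python3 st.py
```

```text
56.1 [ 0.4507 -0.2125  0.0207] case -0.1386749052390873 0.00037794639508907765 [-3.5161 -1.673   4.905 ] [-0.678   0.5602  1.7215 -0.0015  0.8587 -1.5945]
```

Emit:
carry_out([
  [[-0.002,0.0015,0.0037],0,215],
  [[-0.003,0.0023,0.0073],0,215],
  [[-0.0038,0.003,0.0112],0,215],
  [[-0.0047,0.0037,0.0152],0,215],
  [[-0.005,0.0039,0.021],0,215],
  [[-0.005,0.0039,0.0274],0,215],
  [[-0.0038,0.003,0.0335],0,215],
  [[-0.0023,0.0018,0.0392],0,215],
  [[0.0003,-0.0002,0.0445],0,215],
  [[0.0029,-0.0023,0.0495],0,215],
  [[0.0029,-0.0023,0.0495],0,215],
])

```text
time_s: 57.2
ee_pos: [0.4524, -0.2138, 0.0694]
tool_rot: [0.321, 0.947, 0.0, -0.002]
force: [-5.8, -3.1, -4.2]
grip_width: 0.0282
grip_force: 39.9
```

```bash
python3 st.py
```

```text
57.2 [ 0.4524 -0.2138  0.0694] case -0.13655475076866205 0.00037849501935214035 [-5.7793 -3.0895 -4.2336] [-0.6779  0.4849  1.6661 -0.0014  0.994  -1.5942]
```

Emit:
carry_out([
  [[0.0024,-0.0019,0.003],0,215],
  [[0.0047,-0.0037,0.0056],0,215],
  [[0.0075,-0.0059,0.0079],0,215],
  [[0.0103,-0.0081,0.0098],0,215],
  [[0.0146,-0.0115,0.012],0,215],
  [[0.0163,-0.0128,0.0126],0,215],
  [[0.0179,-0.014,0.0124],0,215],
  [[0.0179,-0.014,0.0124],0,215],
  [[0.0179,-0.014,0.0124],0,215],
])

```text
time_s: 58.1
ee_pos: [0.4699, -0.2276, 0.0823]
tool_rot: [0.321, 0.947, -0.0, -0.002]
force: [-10.0, -0.5, 8.1]
grip_width: 0.0281
grip_force: 38.9
```

```bash
python3 st.py; python3 - <<'E'
from lid import *
s=r.camera("scene");t=r.camera("top")
print(r.read_state()['grip_width'])
for c in("scene","top"):print([([round(v) for v in d['location']],round(d['score'],2)) for d in r.boxes_of(c,"latch_tip")])
E
```

```text
58.1 [ 0.4699 -0.2276  0.0823] case -0.11419789341116998 0.0003436833611264958 [-10.0315  -0.4545   8.1178] [-0.6773  0.4957  1.5913 -0.0017  1.0579 -1.5935]
0.027882606400232265
[([427, 206], 0.36)]
[]
```

Emit:
carry_out([
  [[0,0,0],0,190],
  [[0,0,0],0,170],
  [[0,0,0],0,150],
  [[0,0,0],0,100],
  [[0,0,0],0,50],
  [[0,0,0],0,0],
  [[0,0,0],0,0],
  [[0,0,0.02],0,0],
  [[0,0,0.06],0,0],
  [[0,0,0.1],0,0],
  [[0,0,0.14],0,0],
  [[-0.05,0,0.16],0,0],
  [[-0.1,-0.02,0.16],0,0],
  [[-0.14,-0.05,0.16],0,0],
  [[-0.18,-0.08,0.16],0,0],
  [[-0.2,-0.1,0.16],0,0],
  [[-0.2,-0.1,0.16],0,0],
])

```text
time_s: 60.0
ee_pos: [0.2692, -0.3304, 0.2419]
tool_rot: [0.323, 0.946, -0.0, -0.0]
force: [0.1, -0.6, 0.5]
grip_width: 0.0855
grip_force: 0.0
```

```bash
python3 - <<'E'
from lid import *
s=r.camera("scene");t=r.camera("top");f=cv2.imread("pics/scene0.png")
for c in("scene","top"):print([([round(v) for v in d['location']],round(d['score'],2)) for d in r.boxes_of(c,"latch_tip")])
cv2.imwrite("pics/l2.png",s)
# lip: grey patch just ahead of the lid's edge, per picture
for n,im in(("start",f),("open",cv2.imread("pics/s1.png")),("now",s)):
    if n=="open": im=cv2.resize(im,(200,150),interpolation=cv2.INTER_AREA);g=im[52:82,80:130]
    else: g=im[332:362,200:250]
    g=g.astype(int).mean(2);print(n);print(g[::2,6:40:3].round().astype(int))
E
```

```text
[([220, 346], 0.69)]
[([357, 175], 0.43)]
start
[[139 138 140 137 139 137 136 138 137 138 137 136]
 [138 138 139 140 138 138 138 136 137 137 136 138]
 [137 141 139 139 137 140 139 136 139 136 137 138]
 [139 139 137 140 139 139 137 136 137 138 138 136]
 [140 141 141 141 140 142 144 138 135 137 139 137]
 [142 142 150 159 166 170 170 143 137 138 138 140]
 [140 141 156 154 147 136 124 116 139 139 137 139]
 [141 140 119 104 100  97  98 124 137 139 138 140]
 [139 140 133 104  99  98  99 130 136 138 140 142]
 [139 142 142 112  99  98  96 123 139 138 141 136]
 [139 142 142 118  95  92  90 111 124 116 113  93]
 [138 139 134 109  84  84  75  78  81  75  75  74]
 [102  91  85  77  73  73  73  73  73  73  73  73]
 [ 74  72  73  73  73  74  72  73  72  72  73  72]
 [ 73  71  72  73  72  72  73  73  73  72  72  72]]
open
[[145 145 145 143 144 143 141 144 141 143 141 141]
 [143 144 146 145 143 144 143 142 142 143 142 143]
 [143 146 144 145 144 145 145 141 144 143 143 143]
 [143 145 144 146 146 145 143 140 142 143 144 141]
 [146 145 147 148 145 145 146 141 141 142 144 143]
 [148 148 149 148 146 144 
[... 554 characters left out ...]
144 143 142 142 140 141 141 140 141]
 [142 145 142 143 142 144 142 140 142 140 140 141]
 [142 144 142 144 143 143 139 136 140 142 141 139]
 [145 145 143 137 128 123 114 115 139 140 142 141]
 [147 146 119 103 101 100 101 103 140 142 141 143]
 [144 144 115 103 102 101 101 112 143 143 141 143]
 [144 144 128 104 100 100 102 135 141 143 141 143]
 [143 144 144 114 103 103 103 131 140 142 144 146]
 [143 146 145 118 100  98  98 125 143 142 145 139]
 [144 146 146 125  96  93  92 109 123 113 108  82]
 [141 142 136 105  78  71  60  55  55  47  42  41]
 [ 91  76  65  50  43  43  41  41  40  40  40  39]
 [ 41  42  41  41  40  40  41  39  40  39  41  40]
 [ 41  40  40  40  41  40  39  41  40  40  38  40]]
```

The lip is now at scene (220,346), with the same pixel pattern as at the start when it was shut. The lid is shut, the meters are hung and the arm is clear, so I'm handing in.

```bash
python3 -c "
from cell import r
print(r.finish_job())"
```

```text
the job is handed in; nothing more can be done
None
```

The job is handed in, with no verdict returned: the bench meter and the one meter in the case hang on arms 0 and 1, the lid is shut, and the latch closed on a second try after its lip still looked open in the picture after the first.

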